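# Fill the bedside dish with toffees

## Task

Slide the dispenser's door fully up, take the wooden dish by its handle and, holding it in the air under the chute, press its far rim gently against the paddle until all four toffees have slid into it. Then stand the dish with the toffees wholly on the cork mat and let it go, and after that slide the door fully down again. Spill nothing and leave the other things alone.

Things in the scene. Friction and masses are not known exactly. Their poses are not given: they have to be found in the camera images.
- dispenser: Bedside toffee dispenser, fixed: pale wood base (15 mm thick), back and posts, clear sides and roof; 230 (x) x 176 (y) x 220 mm high. Origin: centre of underside. Its front, facing its own -x, is a bay 160 mm wide inside, closed by the door in the plane x = -115 mm. Clear bay roof 195-199 mm high over x = -95..-25. A trough chute on the centre line slopes down to the front at 32 degrees.
- chute_lip (a point): middle of the lower end of the chute floor, at (-25, 0, 120) mm in the dispenser's frame, axes as the dispenser's; underside of the lip at 115 mm. Four toffees wait just above it behind a small steel gate. They land up to about 40 mm in front of the lip.
- catch_point (a point): fixed point at (-47, 0, 90) mm in the dispenser's frame, axes as the dispenser's: where the middle of the dish's mouth (50 mm above its underside) is when the dish, handle to the front, has pressed the paddle 20 mm back. Held there, the dish catches all the toffees; about 10 mm off sideways or in height still works.
- paddle_face (a point): centre of the front of the steel push paddle under the chute, 70 mm wide, 65 to 105 mm above the table, at x = -12 mm (dispenser) at rest. Slides back (+x) on a spring, 2.5 N at first, 6.5 N at 20 mm; hard stop at 30 mm. It lifts the gate: toffees start to pass at 12 mm, run freely from 15 mm, all out about 1 s later. Let go, it springs back.
- door (a joint): height (m) of the clear sliding door, 152 mm wide, 155 high, 6 thick: 0 = shut, 0.09 = fully up. Stays where left: about 8 N to lift, 3 N to push down. Lower edge 35 mm above the table shut, 125 mm open. Raised, it still stands in the front plane from 125 to 280 mm high, so the hand pushing the dish in must lean back from it: tilt the tool about 40 degrees, fingers pointing forward and down.
- door_fin (a point): middle of the top face of the wooden grip fin standing up from the middle of the door's upper edge: 14 mm wide (y), 16 mm deep (x), rising 35 mm above the edge; 225 mm above the table when the door is shut. Axes as the dispenser's. Pinch it across y to lift; press on its top to shut.
- dish: dark wooden dish with a straight flat handle, loose, 0.10 to 0.17 kg. Origin: centre of its underside, z up. Round, 110 mm across the rim, 68 mm across the foot, 50 mm high, wall 4 mm, inner floor at 6 mm. The handle points along the dish's own -x.
- dish_grip (a point): grip point of the dish's handle, at (-80, 0, 36) mm in the dish's frame. The handle is an upright plate 12 mm thick (y), 30 mm high (20 to 50 mm above the underside), reaching from the rim to 98 mm from the dish's centre. Gripped here with 40 N or more the dish may still sag a few degrees, far rim down.
- mat: square cork mat, 140 x 140 mm, 4 mm thick, fixed flat on the table. Origin: centre of its underside, at table height.
- toffee0: one of four brown toffees, rounded blocks 20 x 22 x 14 mm, 10 g, alike; waiting in a row in the chute. Origin: its centre.
- toffee1: one of four brown toffees, rounded blocks 20 x 22 x 14 mm, 10 g, alike; waiting in a row in the chute. Origin: its centre.
- toffee2: one of four brown toffees, rounded blocks 20 x 22 x 14 mm, 10 g, alike; waiting in a row in the chute. Origin: its centre.
- toffee3: one of four brown toffees, rounded blocks 20 x 22 x 14 mm, 10 g, alike; waiting in a row in the chute. Origin: its centre.
- book: bystander, leave alone: navy hardback lying flat, 150 x 210 mm, 26 mm thick. Origin: centre of its underside.
- vase: bystander, leave alone: small clear glass bottle with a white-flowered sprig, 70 mm across, 105 mm high to its mouth, sprig to 210 mm. Origin: centre of its underside.
- clock: bystander, leave alone: round brass alarm clock on a foot, 90 mm across, 95 mm high, 35 mm deep. Origin: centre of its underside.
- bowl: bystander, leave alone: plain round dark wooden bowl WITHOUT a handle, 110 mm across, 50 mm high; not the one to use. Origin: centre of its underside.
- mug: bystander, leave alone: white mug, 80 mm across, 90 mm high. Origin: centre of its underside.
- case: bystander, leave alone: brown spectacles case lying flat, 65 x 160 mm, 34 mm high. Origin: centre of its underside.
- phone: bystander, leave alone: black phone lying flat, 72 x 150 x 9 mm. Origin: centre of its underside.
Things that resemble listed ones, but are neither listed nor needed, are in the scene too. Leave any pink look-alike of the dish alone.

How it is judged (in metres and radians):
On the way, in this order (a step that is already met when the one before it is completed fails the run):
1. the door is slid up, at least 80 of its 90 mm (value of joint door above 0.08 m), for 0.2 s.
2. all four toffees are in the dish while the fingers hold it in the air, at least 15 mm up (horizontal distance between each of toffee0, toffee1, toffee2, toffee3 and dish below 0.05 m and z of toffee0 in the frame of dish between 0.004 and 0.055 m and z of toffee1 in the frame of dish between 0.004 and 0.055 m and z of toffee2 in the frame of dish between 0.004 and 0.055 m and z of toffee3 in the frame of dish between 0.004 and 0.055 m and height (world z) of dish above 0.015 m and contact force between the fingers and dish above 1 N), for 0.2 s.
3. the dish stands released on the mat with the toffees, the door still up (horizontal distance between each of toffee0, toffee1, toffee2, toffee3 and dish below 0.05 m and z of toffee0 in the frame of dish between 0.004 and 0.055 m and z of toffee1 in the frame of dish between 0.004 and 0.055 m and z of toffee2 in the frame of dish between 0.004 and 0.055 m and z of toffee3 in the frame of dish between 0.004 and 0.055 m and horizontal distance between dish and mat below 0.035 m and z of dish in the frame of mat between 0.001 and 0.008 m and angle between dish's own z axis and vertical below 0.08 rad and linear speed of dish below 0.03 m/s and contact force between the fingers and dish below 0.1 N and value of joint door above 0.05 m), for 0.2 s.
At the end, for the whole second after the job is handed in: The dish stands upright, released and at rest, on the mat (centre within 35 mm of the mat's centre) with all four toffees in it, and the door is shut to within 6 mm (horizontal distance between each of toffee0, toffee1, toffee2, toffee3 and dish below 0.05 m and z of toffee0 in the frame of dish between 0.004 and 0.055 m and z of toffee1 in the frame of dish between 0.004 and 0.055 m and z of toffee2 in the frame of dish between 0.004 and 0.055 m and z of toffee3 in the frame of dish between 0.004 and 0.055 m and horizontal distance between dish and mat below 0.035 m and z of dish in the frame of mat between 0.001 and 0.008 m and angle between dish's own z axis and vertical below 0.08 rad and linear speed of dish below 0.03 m/s and contact force between the fingers and dish below 0.1 N and value of joint door below 0.006 m); the robot touches nothing.
It fails at once if the dish is pressed against the paddle or any other part of the dispenser with more than 30 N (contact force between dish and dispenser above 30 N).
It fails at once if a toffee falls to the table (height (world z) of any of toffee0, toffee1, toffee2, toffee3 below 0.0115 m).
It fails at once if a bystander is moved by more than 30 mm (distance of any of book, vase, clock, bowl, mug, case, phone from where it was at the start of the episode above 0.03 m).
It also fails if it takes over 72 s, if anything falls off the work surface, if the arm or the gripper's body presses on something with over 40 N, if the wrist force passes 120 N, or if a joint passes its speed limit or range.

## Robot

A 6-joint arm with a two-finger parallel gripper is mounted at the origin on the work surface. World frame = base frame: x ahead of the robot, y to its left, z up, the work surface at z = 0. Lengths are in mm, angles in rad, forces in N, time in s.
With the tool pointing down it reaches from about 350 to 975 mm from the base axis. Payload 7.1 kg.
Tool frame: the origin (TCP) lies midway between the tips of the shut fingers; the grasp point (between the pads) lies 19 mm behind it; z points along the fingers, y is the line along which they close (so a half turn about z gives the same grasp; the last joint's range is limited). The gripper opens to 88 mm and grips with 3 to 60 N. Pads are 20 mm wide; open, the fingers measure 115 mm over their backs; the gripper's body (75 mm by 178 mm) begins 61 mm behind the grasp point.
Start: joints at [1.29, 0.423, 1.63, -0, 1.089, -0.019], TCP at [161.731, 603.695, 185.975] pointing down, gripper open.
Joint ranges: [-3, 3], [-0.9, 2.11], [0.09, 2.58], [-1.31, 4.45], [0.11, 2.69], [-2.54, 2.54]. Speed limits (rad/s): [2.39, 2.39, 3.01, 3.14, 3.14, 3.14].

## Interface

Orientations are given as a rotation vector (axis times angle).
In Python, from workcell import ctrl gives the robot as it stands.
- The arm moves only by the shell command python3 -m pendant 'ROWS'. ROWS is a JSON object of lists of equal length, an entry for each row: "grip": the opening, from -1 (shut) to 1 (fully open); "linear": the shift along the tool's x, y, z in mm, a list of three; "angular": the turn, a rotation vector about the tool's x, y, z in rad, a list of three. In form: {"grip": [grip, ...], "linear": [[tx, ty, tz], ...], "angular": [[ax, ay, az], ...]}. A call has 1 to 12 rows; each row shifts and turns the commanded pose from where the row before left it, along the tool's axes as they then stand; what a row does not reach is not made up. A row lasts 1/12 s, in which the tool goes at most 41.7 mm and 7.16 degrees, less where a joint would pass 70% of its speed; a pose out of reach is approached as far as the arm can. A call with a gripper value outside its range is refused whole. The fingers move at their own pace and stop on an object; the grip force is fixed at half the most. Time passes only in rows, so rows that do not move let the fingers close. It gives the time, the measured TCP pose, the force, the opening and the grip force at its end, in the units of the state.
- ctrl.get_obs(): the state, without advancing time (a new reading comes with each control period).
- ctrl.get_image(name): name is "scene" or "top" or "wrist"; returns the picture (480x640x3 uint8, red, green, blue); there is no depth.
- ctrl.camera_params(name): a dict with "vfov" (degrees; the focal length in pixels is half the picture's height over the tangent of half this angle, whatever the lens; pixels are square), "cx", "cy" (the principal point, pixels), "R" (3x3) and "t" (3): a world point X has camera coordinates R X + t; the wrist camera has in their place "T_tool_cam" (4x4, takes a point from camera to tool coordinates, whose origin is the TCP and whose axes are the flange's). Camera axes: x right, y down, z forward; pixel columns grow to the right and rows downward; lengths in mm; the calibration is good to about 2 mm. The wrist camera is an equidistant fisheye: a pixel r from the principal point sees the ray r / f radians off the axis. A picture is of the moment at which its call begins: read the wrist's pose just before it. camera_params takes no time and is no camera call.
- ctrl.close_job(): hands the job in; it is judged then, once.
The state is a dict: "t": time; "qpos": joint angles; "qvel": joint speeds; "joint_torque": joint torques, N m; "ee_pos": TCP position; "orientation": TCP orientation; "ft_force": force on the tool from outside, world axes, zero at the start; "moment": the same for the moment, N m; "width": finger opening in mm; "grasp_force": force on a finger pad.
Only numpy, scipy, OpenCV 4.12 (cv2) and the standard library are available. Lean on these libraries where they do the work, as an engineer would, in place of code of your own. Each camera call takes 0.05 s, during which the arm holds its last target. There are 200 camera calls.

## Working session

There is one attempt and no reset: what is moved stays moved. The work goes in short steps, Python scripts to look and compute and a shell command to move; the robot and the scene stay as the last step left them, time stands still between calls to the robot, and variables do not carry over. Pictures are saved under pics/ and viewed, at most 10 in all, crops included, and the job is handed in when it is done.

```bash
ls; mkdir -p pics; cat > h.py <<'E'
import numpy as np, cv2, sys
from workcell import ctrl
from scipy.spatial.transform import Rotation as R
def P(name):
    return ctrl.camera_params(name)
def ray(name,u,v,p=None,obs=None):
    p=p or P(name); f=240/np.tan(np.radians(p['vfov'])/2)
    x,y=u-p['cx'],v-p['cy']
    if name=='wrist':
        T=np.array(p['T_tool_cam']); r=np.hypot(x,y); a=r/f
        d=np.array([x/r*np.sin(a),y/r*np.sin(a),np.cos(a)]) if r>0 else np.array([0,0,1.])
        Rt=R.from_rotvec(obs['orientation']).as_matrix()
        return Rt@T[:3,3]+np.array(obs['ee_pos']), Rt@(T[:3,:3]@d)
    Rm=np.array(p['R']);t=np.array(p['t'])
    d=Rm.T@np.array([x/f,y/f,1]); return -Rm.T@t, d
def plane(name,u,v,z,**k):
    o,d=ray(name,u,v,**k); return o+d*(z-o[2])/d[2]
def proj(name,X,p=None):
    p=p or P(name); f=240/np.tan(np.radians(p['vfov'])/2)
    c=np.array(p['R'])@np.array(X)+np.array(p['t']); return c[:2]/c[2]*f+[p['cx'],p['cy']]
def snap(name,file):
    im=ctrl.get_image(name); cv2.imwrite('pics/'+file,im[:,:,::-1]); return im
E
python3 - <<'E'
from h import *
np.set_printoptions(suppress=True,precision=3)
for n in('scene','top','wrist'):
    snap(n,n+'0.png'); print(n,P(n))
print(ctrl.get_obs())
E
```

```text
pics
scene {'vfov': 47.18661053521354, 'cx': 321.4341766933212, 'cy': 241.61321030537957, 'R': array([[-0.406,  0.914,  0.015],
       [ 0.699,  0.321, -0.638],
       [-0.588, -0.248, -0.77 ]]), 't': array([ 224.979, -276.023, 1803.178])}
top {'vfov': 49.99768408917168, 'cx': 309.5882860477463, 'cy': 243.72506140936594, 'R': array([[-0.011, -1.   , -0.01 ],
       [-0.996,  0.012, -0.092],
       [ 0.092,  0.009, -0.996]]), 't': array([  15.127,  549.225, 1617.583])}
wrist {'vfov': 65.70646984690485, 'cx': 322.5769208369179, 'cy': 236.41353513766464, 'T_tool_cam': array([[   0.002,   -0.964,   -0.268,   73.879],
       [   1.   ,    0.002,    0.001,    0.59 ],
       [  -0.001,   -0.268,    0.964, -198.811],
       [   0.   ,    0.   ,    0.   ,    1.   ]])}
{'t': 0.15, 'qpos': array([ 1.29 ,  0.424,  1.631,  0.   ,  1.089, -0.019]), 'qvel': array([-0.001, -0.002, -0.002, -0.003,  0.001, -0.001]), 'joint_torque': array([ -0.   , -54.498, -27.392,   0.064,   0.02 ,  -0.   ]), 'ee_pos': array([161.601, 603.262, 185.399]), 'orientation': array([-0.41 , -3.115,  0.002]), 'ft_force': array([ 1.078,  0.085, -0.372]), 'moment': array([-0.004, -0.041,  0.015]), 'grasp_force': 0.0, 'width': 87.83631133007233}
```

View pics/top0.png

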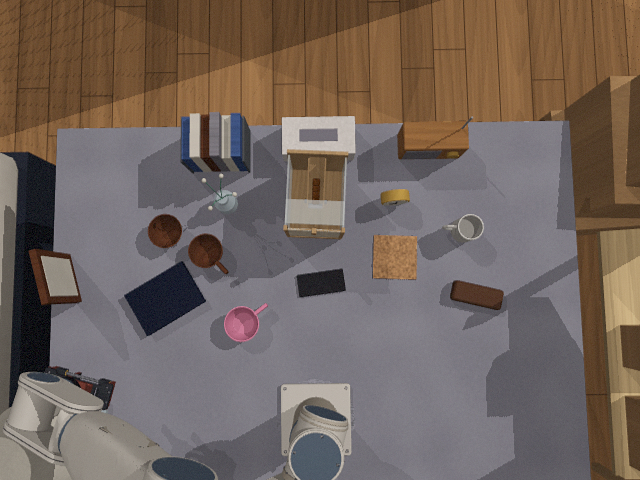

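View pics/scene0.png

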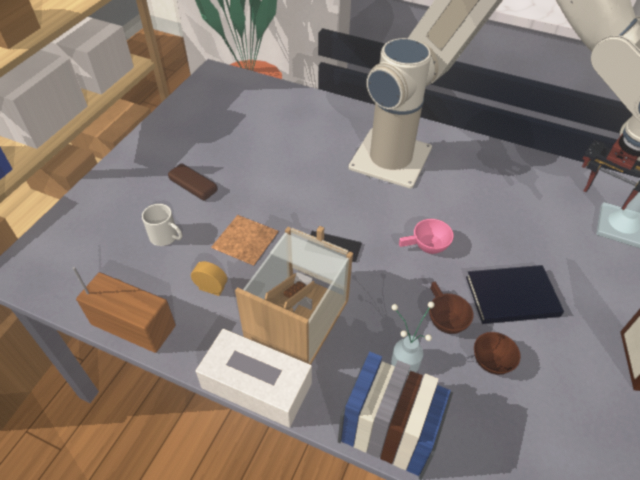

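The top view shows the dispenser at about (316,193) with its door and fin at (315,230). The handled dish is at (206,251) with its handle at (222,269), the mat at (395,257), the phone at (321,283) and the clock at (395,197). I'll zoom in on this region.

```bash
python3 - <<'E'
from h import *
np.set_printoptions(suppress=True,precision=1)
im=cv2.imread('pics/top0.png')
c=cv2.resize(im[140:300,180:430],None,fx=3.2,fy=3.2,interpolation=cv2.INTER_CUBIC); cv2.imwrite('pics/c1.png',c)
hsv=cv2.cvtColor(im,cv2.COLOR_BGR2HSV)
def comp(m,u,v):
    n,l,s,ce=cv2.connectedComponentsWithStats(m.astype(np.uint8)); 
    k=l[v,u]; return (l==k).astype(np.uint8),s[k],ce[k]
# mat
H,S,V=[hsv[:,:,i] for i in range(3)]
print('pix',hsv[257,395],hsv[251,206],hsv[269,222],hsv[283,321])
m,s,ce=comp((H<25)&(S>90)&(V>90),395,257)
print('mat',s,ce); cs,_=cv2.findContours(m,0,2); r=cv2.minAreaRect(max(cs,key=cv2.contourArea)); print(r, plane('top',*r[0],4))
m,s,ce=comp(((H<15)|(H>170))&(S>110)&(V<150),206,251)
print('dish',s,ce)
# opening removes handle
o=cv2.morphologyEx(m,cv2.MORPH_OPEN,cv2.getStructuringElement(2,(15,15)))
cs,_=cv2.findContours(o,0,1); c=max(cs,key=cv2.contourArea); (cx,cy),rad=cv2.minEnclosingCircle(c); print(cx,cy,rad,cv2.fitEllipse(c))
h=m&~cv2.dilate(o,np.ones((3,3),np.uint8)); ys,xs=np.nonzero(h); print('handle',len(xs),xs.mean(),ys.mean(),xs.max(),ys.max())
C=plane('top',cx,cy,40);hd=plane('top',xs.mean(),ys.mean(),50); print(C,hd,np.degrees(np.arctan2(*(C-hd)[[1,0]])))
E
```

```text
pix [ 15 134 152] [  9 155  56] [ 11 156  85] [150  33  39]
mat [ 373  235   44   44 1871] [394.5 256.7]
((394.5, 256.5), (43.0, 43.0), 90.0) [ 506.7 -264.2    4. ]
dish [188 234  40  40 943] [205.9 251.6]
203.3732452392578 251.65492248535156 15.801836013793945 ((202.81687927246094, 253.5948486328125), (25.112041473388672, 30.62775421142578), 102.55520629882812)
handle 251 212.85258964143426 247.80876494023903 227 273
[526.9 345.1  40. ] [537.9 313.1  50. ] 108.96189325917986
```

View pics/c1.png

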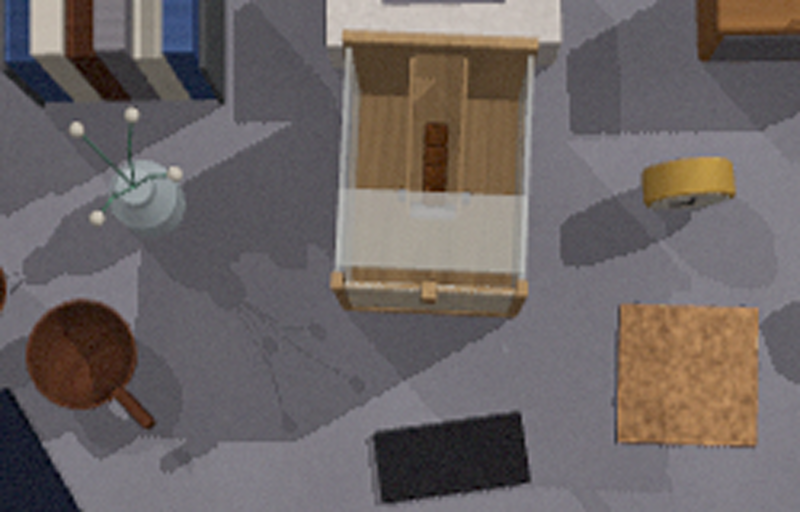

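```bash
python3 - <<'E'
from h import *
np.set_printoptions(suppress=True,precision=1)
q=lambda u,v,z: plane('top',180+u/3.2-.3,140+v/3.2-.3,z)
a=q(344,33,220);b=q(537,41,220);print('back',a,b,np.linalg.norm(a-b),np.degrees(np.arctan2(*(a-b)[[0,1]])))
a=q(332,275,220);b=q(527,284,220);print('front',a,b,np.linalg.norm(a-b),np.degrees(np.arctan2(*(a-b)[[0,1]])))
print('fin',q(429,289,225), 'lip', q(432,210,115))
C=q(81,353.5,50);t=q(149,423,50);print('dish',C,t,np.linalg.norm(C-t),np.degrees(np.arctan2(*(C-t)[[1,0]])))
print('scene fin top',proj('scene',q(429,289,225)),proj('scene',C))
E
```

```text
back [801.5  67.9 220. ] [ 791.7 -104.4  220. ] 172.60280439632223 3.2346876587888147
front [583.5  80.1 220. ] [573.4 -91.7 220. ] 172.06114806784717 3.382780341015753
fin [569.4  -5.4 225. ] lip [658.  -9. 115.]
dish [530.8 337.8  50. ] [461.7 270.5  50. ] 96.40135908522949 44.22168652071845
scene fin top [318.2 231.8] [449.5 310.6]
```

```bash
cat >> h.py <<'E'
def pose(yaw,tilt):  # tool frame: x back toward robot, z down, tilt leans hand back
    B=np.array([[-1,0,0],[0,1,0],[0,0,-1.]])
    return R.from_euler('z',yaw,degrees=True)*R.from_euler('y',-tilt,degrees=True)*R.from_matrix(B)
def plan(pos,yaw,tilt,step=40,grasp=False,o=None):
    """rotation first (tool axes), then shift in the new tool axes"""
    o=o or ctrl.get_obs(); r0=R.from_rotvec(o['orientation']); r1=pose(yaw,tilt); pos=np.array(pos,float)
    if grasp: pos=pos+r1.apply([0,0,19.])
    rv=(r0.inv()*r1).as_rotvec(); d=r1.inv().apply(pos-o['ee_pos'])
    nr=int(np.ceil(np.degrees(np.linalg.norm(rv))/7)); n=int(np.ceil(np.linalg.norm(d)/step))
    print('rot rows',nr,np.round(rv/max(nr,1),4).tolist(),'| lin rows',n,np.round(d/max(n,1),2).tolist(),'total',np.round(d,1).tolist())
E
python3 - <<'E'
from h import *
plan([569.4,-5.4,250],-3.3,0)
print(pose(-3.3,40).apply([0,0,1]),pose(-3.3,0).apply([0,0,1]))
E
```

```text
rot rows 2 [-0.0006, -0.0001, -0.1021] | lin rows 19 [-23.27, -30.75, -3.4] total [-442.2, -584.2, -64.6]
[ 0.64172175 -0.03700144 -0.76604444] [ 0.  0. -1.]
```

```bash
python3 -m pendant '{"grip":[1,1,0.2,0.2,0.2,0.2,0.2,0.2,0.2,0.2,0.2,0.2],"linear":[[0,0,0],[0,0,0],[-23.3,-30.8,-3.4],[-23.3,-30.8,-3.4],[-23.3,-30.8,-3.4],[-23.3,-30.8,-3.4],[-23.3,-30.8,-3.4],[-23.3,-30.8,-3.4],[-23.3,-30.8,-3.4],[-23.3,-30.8,-3.4],[-23.3,-30.8,-3.4],[-23.3,-30.8,-3.4]],"angular":[[0,0,-0.102],[0,0,-0.102],[0,0,0],[0,0,0],[0,0,0],[0,0,0],[0,0,0],[0,0,0],[0,0,0],[0,0,0],[0,0,0],[0,0,0]]}'; python3 -m pendant '{"grip":[0.2,0.2,0.2,0.2,0.2,0.2,0.2],"linear":[[-23.3,-30.8,-3.4],[-23.3,-30.8,-3.4],[-23.3,-30.8,-3.4],[-23.3,-30.8,-3.4],[-23.3,-30.8,-3.4],[-23.3,-30.8,-3.4],[0,0,0]],"angular":[[0,0,0],[0,0,0],[0,0,0],[0,0,0],[0,0,0],[0,0,0],[0,0,0]]}'
python3 - <<'E'
from h import *
o=ctrl.get_obs(); im=snap('wrist','w1.png'); print(o['ee_pos'],o['width'])
plan([569.4,-5.4,250],-3.3,0)
E
```

```text
t: 1.15
ee_pos: [377.1, 281.0, 220.1]
orientation: [0.09, 3.14, -0.0]
ft_force: [0.6, 0.7, 0.8]
width: 52.6
grasp_force: 0.0
t: 1.73
ee_pos: [509.0, 85.5, 241.1]
orientation: [0.098, 3.137, -0.002]
ft_force: [-0.1, -0.1, 1.0]
width: 52.9
grasp_force: 0.0
[508.97823501  85.53821614 241.11806074] 52.93434886845887
rot rows 1 [-0.0001, 0.0008, -0.0049] | lin rows 3 [-22.53, -29.76, -3.16] total [-67.6, -89.3, -9.5]
```

View pics/w1.png

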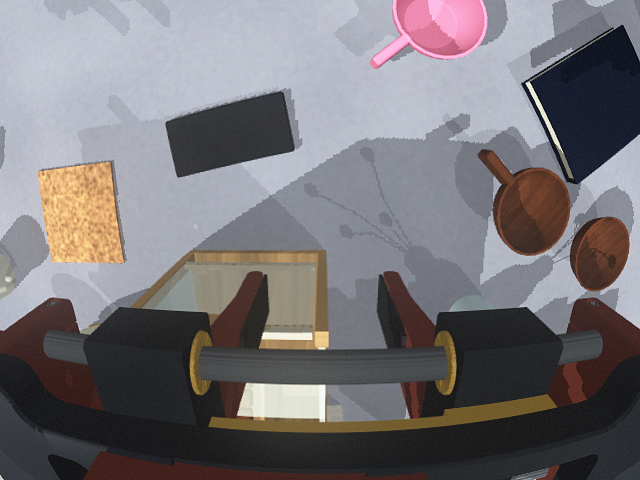

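The wrist view shows the dish rim at about (532,211) with the handle end at (484,154), and the mat at (82,213). The dispenser is below the fingers.

```bash
python3 - <<'E'
from h import *
np.set_printoptions(suppress=True,precision=1)
o=dict(ctrl.get_obs()); im=cv2.imread('pics/w1.png'); hsv=cv2.cvtColor(im,cv2.COLOR_BGR2HSV); H,S,V=[hsv[:,:,i].astype(int) for i in range(3)]
W=lambda u,v,z: plane('wrist',u,v,z,obs=o)
for n,(u,v) in dict(l=(494,208),r=(571,206),t=(534,167),b=(530,255)).items(): print(n,W(u,v,50))
print('rimcircle mid', (W(494,208,50)+W(571,206,50))/2,(W(534,167,50)+W(530,255,50))/2,'tip',W(483,155,50))
m=((H<25)&(S>90)&(V>100)).astype(np.uint8); n,l,s,c=cv2.connectedComponentsWithStats(m); k=l[213,82]; print('mat',W(*c[k],4))
E
python3 -m pendant '{"grip":[0.2,0.2,0.2,0.2],"linear":[[-22.5,-29.8,-3.2],[-22.5,-29.8,-3.2],[-22.5,-29.8,-3.2],[0,0,0]],"angular":[[0,0,0],[0,0,0],[0,0,0],[0,0,0]]}'
python3 - <<'E'
from h import *
o=ctrl.get_obs(); im=snap('wrist','w2.png'); print(o['ee_pos'],o['width'])
im=snap('top','t2.png');s=snap('scene','s2.png')
a=cv2.resize(s[150:330,230:410],None,fx=2.2,fy=2.2); b=cv2.resize(im[220:480,160:480][:, :],None,fx=1.25,fy=1.25)
c=cv2.imread('pics/w2.png')[200:480,140:500]
out=np.zeros((396,396+400,3),np.uint8); out[:396,:396]=a[:,:,::-1]; w=cv2.resize(c,(400,311)); out[:311,396:]=w
cv2.imwrite('pics/m2.png',out)
E
```

```text
l [519.8 285.2  50. ]
r [521.  400.3  50. ]
t [472.4 338.7  50. ]
b [581.  341.4  50. ]
rimcircle mid [520.4 342.7  50. ] [526.7 340.1  50. ] tip [458.9 269.7  50. ]
mat [ 501.1 -248.7    4. ]
t: 2.12
ee_pos: [570.4, -6.1, 250.4]
orientation: [0.094, 3.138, -0.002]
ft_force: [0.2, 0.5, -0.1]
width: 52.6
grasp_force: 0.0
[570.41034231  -6.0595822  250.36525544] 52.643307123000255
```

View pics/m2.png

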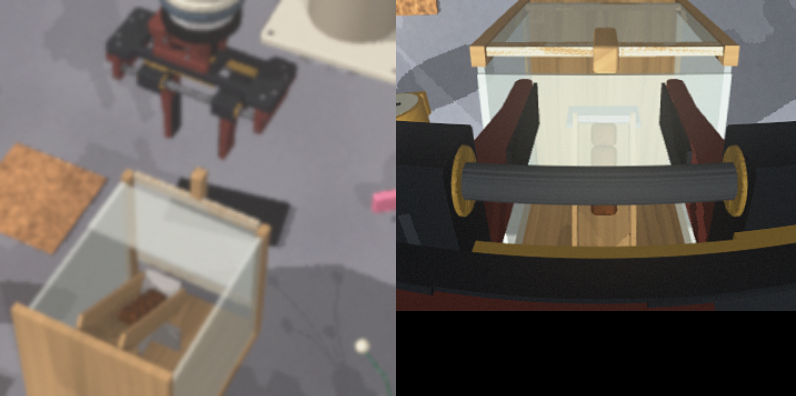

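The crop shows the fin at about (329,250) in the wrist picture, ahead of the finger line and centred between the fingers. I'll cast it and crop closer numerically.

```bash
python3 - <<'E'
from h import *
np.set_printoptions(suppress=True,precision=1)
o=dict(ctrl.get_obs())
W=lambda u,v,z: plane('wrist',u,v,z,obs=o)
im=cv2.imread('pics/w2.png')
print('rows', [(v,im[v,328].tolist()) for v in range(218,275,3)])
print('cols', [(u,im[256,u].tolist()) for u in range(308,350,2)])
for v in (240,248,256,264): print(v,W(328,v,225))
E
```

```text
rows [(218, [110, 125, 129]), (221, [110, 125, 130]), (224, [98, 116, 126]), (227, [71, 96, 118]), (230, [70, 98, 117]), (233, [65, 93, 116]), (236, [70, 96, 117]), (239, [66, 92, 113]), (242, [92, 135, 166]), (245, [123, 179, 218]), (248, [117, 174, 210]), (251, [133, 194, 230]), (254, [138, 200, 233]), (257, [135, 199, 233]), (260, [131, 195, 228]), (263, [129, 190, 228]), (266, [104, 127, 136]), (269, [207, 225, 226]), (272, [201, 222, 222])]
cols [(308, [91, 128, 154]), (310, [87, 124, 156]), (312, [84, 115, 140]), (314, [82, 120, 148]), (316, [87, 123, 149]), (318, [128, 183, 221]), (320, [137, 199, 233]), (322, [139, 200, 234]), (324, [134, 200, 233]), (326, [139, 201, 234]), (328, [134, 200, 233]), (330, [137, 201, 233]), (332, [132, 191, 230]), (334, [133, 194, 229]), (336, [128, 193, 228]), (338, [110, 160, 194]), (340, [83, 120, 147]), (342, [99, 139, 173]), (344, [95, 140, 170]), (346, [94, 135, 168]), (348, [97, 135, 166])]
240 [557.4   2.9 225. ]
248 [562.7   2.7 225. ]
256 [568.    2.4 225. ]
264 [573.3   2.1 225. ]
```

```bash
python3 - <<'E'
from h import *
np.set_printoptions(suppress=True,precision=4)
o=dict(ctrl.get_obs())
print(o['ee_pos'],o['orientation'],R.from_rotvec(o['orientation']).as_matrix()); print(ray('wrist',328,254,obs=o)); print(np.array(P('wrist')['T_tool_cam']))
E
```

```text
[566.6294  -2.0122 249.3081] [-0.091  -3.1385 -0.0009] [[-0.9983  0.0579 -0.0018]
 [ 0.0579  0.9983  0.0006]
 [ 0.0018  0.0005 -1.    ]]
(array([493.3969,   2.8281, 448.2502]), array([ 0.3117, -0.0015, -0.9502]))
[[   0.0022   -0.9635   -0.2678   73.7481]
 [   1.        0.0019    0.0014    0.687 ]
 [  -0.0008   -0.2678    0.9635 -198.8093]
 [   0.        0.        0.        1.    ]]
```

```bash
for i in 1 2; do python3 -m pendant '{"grip":[0.2,0.2],"linear":[[0,0,0],[0,0,0]],"angular":[[0,0,0],[0,0,0]]}'|sed -n 2p; done
python3 - <<'E'
from h import *
o=dict(ctrl.get_obs()); im=snap('wrist','w3.png'); o2=dict(ctrl.get_obs()); print(o['ee_pos'],o2['ee_pos'])
im=im[:,:,::-1]; hsv=cv2.cvtColor(im.copy(),cv2.COLOR_BGR2HSV)
m=(im[:,:,2]>185)&(im[:,:,0].astype(int)<im[:,:,2]*0.75); m[:, :290]=0;m[:,370:]=0;m[:225]=0;m[275:]=0
n,l,s,c=cv2.connectedComponentsWithStats(m.astype(np.uint8)); k=1+s[1:,4].argmax(); print(s[k],c[k], plane('wrist',*c[k],225,obs=o))
E
```

```text
ee_pos: [566.7, -1.5, 249.8]
ee_pos: [567.3, -2.1, 250.1]
[567.29250363  -2.06655327 250.08297027] [567.39508653  -2.25622528 250.09226407]
[311 248  22  23 472] [321.38347458 259.13559322] [570.80099162  -1.98128272 225.        ]
```

```bash
python3 -m pendant '{"grip":[0.2,0.2,0.2,0.2,-1,-1,-1,-1,-1,-1,-1,-1],"linear":[[-3.5,0,17],[0,0,18],[0,0,18],[0,0,0],[0,0,0],[0,0,0],[0,0,0],[0,0,0],[0,0,0],[0,0,0],[0,0,0],[0,0,0]],"angular":[[0,0,0],[0,0,0],[0,0,0],[0,0,0],[0,0,0],[0,0,0],[0,0,0],[0,0,0],[0,0,0],[0,0,0],[0,0,0],[0,0,0]]}'
```

```text
t: 3.65
ee_pos: [571.5, -2.6, 197.5]
orientation: [0.091, 3.139, 0.002]
ft_force: [0.6, 4.0, 2.3]
width: 12.9
grasp_force: 30.0
```

```bash
python3 -m pendant '{"grip":[-1,-1,-1,-1,-1,-1,-1,-1,-1,-1,-1,-1],"linear":[[0,0,-5],[0,0,-10],[0,0,-10],[0,0,-10],[0,0,-10],[0,0,-10],[0,0,-10],[0,0,-10],[0,0,-9],[0,0,-6],[0,0,0],[0,0,0]],"angular":[[0,0,0],[0,0,0],[0,0,0],[0,0,0],[0,0,0],[0,0,0],[0,0,0],[0,0,0],[0,0,0],[0,0,0],[0,0,0],[0,0,0]]}'
```

```text
t: 4.65
ee_pos: [571.6, -3.5, 287.7]
orientation: [0.091, 3.139, -0.001]
ft_force: [0.1, 0.6, -0.4]
width: 0.6
grasp_force: 0.0
```

```bash
python3 - <<'E'
from h import *
w=snap('wrist','w4.png'); s=snap('scene','s4.png')
a=cv2.resize(s[150:330,230:410],(400,400)); b=cv2.resize(w[200:480,140:500],(400,311))
out=np.zeros((400,800,3),np.uint8); out[:,:400]=a; out[:311,400:]=b
cv2.imwrite('pics/m4.png',out[:,:,::-1])
E
```

```text
(no output)
```

View pics/m4.png

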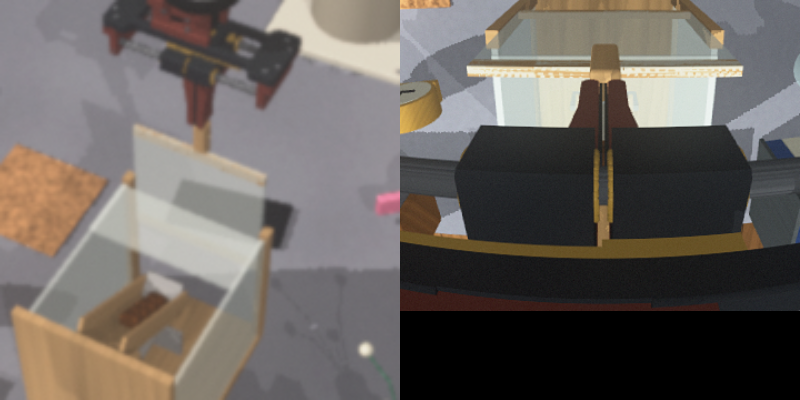

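```bash
python3 - <<'E'
from h import *
for z in (225,250,270,280,285,290,295,300,310): print(z,proj('scene',[570.8,-2,z]))
s=cv2.imread('pics/s4.png')
s=cv2.imread('pics/s4.png');  print([(v,s[v,321].tolist()) for v in range(196,222)])
s=cv2.imread('pics/s2.png');  print([(v,s[v,320].tolist()) for v in range(222,245)])
E
```

```text
225 [319.30387582 232.67943552]
250 [319.43727091 225.66904137]
270 [319.54691988 219.90659184]
280 [319.60275504 216.97225258]
285 [319.63093074 215.49151786]
290 [319.65928064 214.00162792]
295 [319.68780637 212.50249758]
300 [319.71650957 210.99404062]
310 [319.77445505 207.94879651]
[(196, [59, 64, 102]), (197, [61, 65, 101]), (198, [60, 64, 100]), (199, [59, 63, 97]), (200, [58, 62, 94]), (201, [57, 61, 91]), (202, [57, 61, 90]), (203, [58, 62, 91]), (204, [58, 63, 93]), (205, [62, 69, 99]), (206, [66, 78, 107]), (207, [75, 94, 124]), (208, [86, 112, 142]), (209, [90, 120, 149]), (210, [92, 123, 152]), (211, [91, 122, 151]), (212, [91, 121, 151]), (213, [90, 120, 150]), (214, [90, 121, 151]), (215, [91, 121, 151]), (216, [89, 121, 150]), (217, [94, 125, 154]), (218, [105, 136, 162]), (219, [133, 158, 180]), (220, [150, 170, 184]), (221, [154, 172, 183])]
[(222, [147, 141, 144]), (223, [148, 142, 145]), (224, [147, 142, 144]), (225, [142, 144, 154]), (226, [123, 150, 179]), (227, [113, 153, 191]), (228, [114, 158, 199]), (229, [114, 159, 200]), (230, [112, 155, 196]), (231, [106, 147, 184]), (232, [97, 133, 166]), (233, [96, 129, 161]), (234, [94, 127, 159]), (235, [94, 127, 159]), (236, [94, 127, 158]), (237, [94, 127, 158]), (238, [94, 127, 159]), (239, [95, 128, 159]), (240, [106, 137, 165]), (241, [130, 155, 177]), (242, [147, 167, 181]), (243, [152, 169, 179]), (244, [146, 160, 167])]
```

```bash
python3 - <<'E'
from h import *
o=dict(ctrl.get_obs()); w=cv2.imread('pics/w4.png'); print(o['ee_pos'],o['width'])
print([(v,w[v,322].tolist()) for v in range(226,282,2)])
for v in range(232,280,6):
    p,d=ray('wrist',322,v,obs=o); print(v,[np.round((p+d*(x-p[0])/d[0])[2],1) for x in (562.8,570.8,578.8)])
E
```

```text
[571.2317536   -3.38855919 287.17876176] 0.47982544057069065
[(226, [112, 132, 137]), (228, [115, 135, 141]), (230, [113, 132, 139]), (232, [115, 135, 141]), (234, [116, 135, 141]), (236, [114, 133, 140]), (238, [118, 136, 142]), (240, [71, 97, 117]), (242, [64, 94, 116]), (244, [65, 94, 112]), (246, [69, 97, 117]), (248, [71, 97, 120]), (250, [67, 95, 118]), (252, [70, 98, 117]), (254, [66, 95, 115]), (256, [70, 99, 118]), (258, [65, 93, 113]), (260, [64, 92, 112]), (262, [78, 109, 133]), (264, [95, 140, 175]), (266, [109, 160, 197]), (268, [116, 167, 204]), (270, [108, 162, 197]), (272, [109, 162, 197]), (274, [105, 155, 189]), (276, [74, 104, 123]), (278, [78, 108, 130]), (280, [81, 113, 133])]
232 [np.float64(239.9), np.float64(209.8), np.float64(179.6)]
238 [np.float64(255.0), np.float64(226.7), np.float64(198.4)]
244 [np.float64(268.5), np.float64(241.8), np.float64(215.2)]
250 [np.float64(280.6), np.float64(255.4), np.float64(230.2)]
256 [np.float64(291.5), np.float64(267.7), np.float64(243.8)]
262 [np.float64(301.4), np.float64(278.8), np.float64(256.2)]
268 [np.float64(310.5), np.float64(289.0), np.float64(267.5)]
274 [np.float64(318.8), np.float64(298.3), np.float64(277.8)]
```

```bash
python3 -m pendant '{"grip":[0,0,0,0,0],"linear":[[0,0,0],[0,0,0],[0,0,0],[0,0,0],[0,0,0]],"angular":[[0,0,0],[0,0,0],[0,0,0],[0,0,0],[0,0,0]]}'
python3 - <<'E'
from h import *
o=dict(ctrl.get_obs());w=snap('wrist','w5.png'); s=snap('scene','s5.png')
a=cv2.resize(s[180:280,270:370],(400,400)); b=cv2.resize(w[220:340,260:380],(400,400))
cv2.imwrite('pics/m5.png',np.hstack([a,b])[:,:,::-1])
w=w[:,:,::-1]
print([(v,w[v,322].tolist()) for v in range(226,300,3)])
E
```

```text
t: 5.17
ee_pos: [571.1, -3.2, 286.9]
orientation: [-0.091, -3.14, 0.0]
ft_force: [-0.2, 0.0, 0.4]
width: 30.0
grasp_force: 0.0
[(226, [115, 135, 143]), (229, [116, 135, 142]), (232, [120, 139, 143]), (235, [115, 137, 140]), (238, [119, 137, 144]), (241, [78, 105, 124]), (244, [69, 97, 119]), (247, [69, 95, 117]), (250, [71, 97, 118]), (253, [68, 96, 115]), (256, [68, 96, 116]), (259, [69, 96, 119]), (262, [73, 100, 121]), (265, [87, 127, 152]), (268, [88, 126, 154]), (271, [82, 120, 147]), (274, [97, 141, 175]), (277, [103, 151, 187]), (280, [102, 155, 187]), (283, [110, 160, 195]), (286, [100, 150, 180]), (289, [139, 203, 236]), (292, [178, 214, 228]), (295, [188, 204, 203]), (298, [185, 204, 208])]
```

View pics/m5.png

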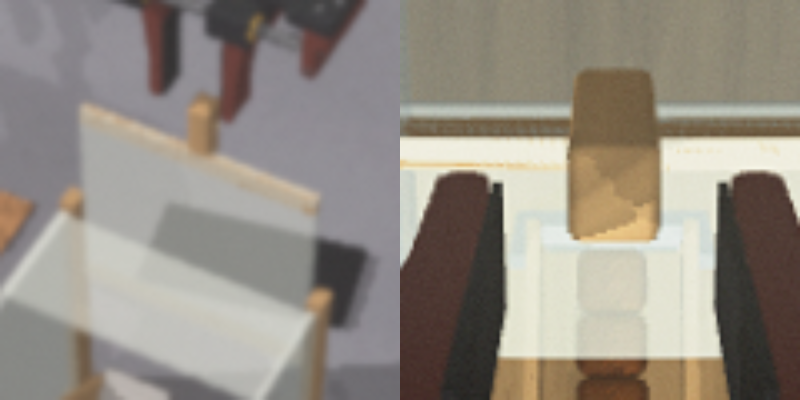

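Both views put the fin top at z≈301 mm, so the door is up about 76 mm. The fingertips appear about 15 mm short of the nominal TCP. I'll regrip deeper, descending 27 mm.

```bash
python3 -m pendant '{"grip":[0,0,0,0,-1,-1,-1,-1,-1,-1],"linear":[[0,0,9],[0,0,9],[0,0,9],[0,0,0],[0,0,0],[0,0,0],[0,0,0],[0,0,0],[0,0,0],[0,0,0]],"angular":[[0,0,0],[0,0,0],[0,0,0],[0,0,0],[0,0,0],[0,0,0],[0,0,0],[0,0,0],[0,0,0],[0,0,0]]}'
python3 -m pendant '{"grip":[-1,-1,-1,-1,-1,-1],"linear":[[0,0,-4],[0,0,-4],[0,0,-3],[0,0,-3],[0,0,0],[0,0,0]],"angular":[[0,0,0],[0,0,0],[0,0,0],[0,0,0],[0,0,0],[0,0,0]]}'
python3 - <<'E'
from h import *
o=dict(ctrl.get_obs()); print(o['width'],o['grasp_force'],o['ft_force'])
w=snap('wrist','w6.png'); s=snap('scene','s6.png'); s=s[:,:,::-1]
print([(v,s[v,320].tolist()) for v in range(196,222)])
E
```

```text
t: 6.1
ee_pos: [571.4, -2.6, 260.4]
orientation: [0.091, 3.139, 0.002]
ft_force: [1.0, 3.5, 1.9]
width: 13.7
grasp_force: 30.0
t: 6.6
ee_pos: [566.0, -2.3, 266.2]
orientation: [-0.09, -3.126, -0.002]
ft_force: [3.1, 4.4, -37.9]
width: 13.7
grasp_force: 30.0
13.654568392794296 29.990886747837067 [  3.05114935   4.37687318 -37.94382926]
[(196, [103, 99, 102]), (197, [104, 99, 102]), (198, [102, 99, 101]), (199, [103, 100, 103]), (200, [102, 100, 102]), (201, [102, 98, 102]), (202, [99, 102, 109]), (203, [87, 102, 120]), (204, [82, 105, 130]), (205, [83, 111, 138]), (206, [91, 122, 154]), (207, [102, 141, 177]), (208, [102, 140, 177]), (209, [97, 132, 164]), (210, [95, 128, 157]), (211, [93, 125, 155]), (212, [93, 126, 156]), (213, [94, 128, 160]), (214, [95, 129, 162]), (215, [95, 130, 162]), (216, [95, 130, 162]), (217, [99, 134, 165]), (218, [116, 146, 172]), (219, [137, 161, 181]), (220, [137, 159, 177]), (221, [140, 161, 177])]
```

```bash
python3 - <<'E'
from h import *
o=dict(ctrl.get_obs()); o['ee_pos']=np.array([571.2,-3.4,287.0]); o['orientation']=np.array([-0.091,-3.139,0])
for z in (250,255,260,265,270,275,280,285,290):
    a=plane('wrist',200.3,265,z,obs=o);b=plane('wrist',448.7,263,z,obs=o); c=plane('wrist',324,277,z+35,obs=o)
    print(z,np.linalg.norm(a-b).round(1),((a+b)/2).round(1),c.round(1))
s=cv2.imread('pics/s6.png')
# door top-edge ends in scene: expected for z
for z in (265,275,280): 
  ax=np.array([.0575,.998,0]); print(z,proj('scene',np.array([570.8,-2,z])+76*ax),proj('scene',np.array([570.8,-2,z])-76*ax))
for z in (190,): print(proj('scene',[570.8,-2,z]))
E
```

```text
250 174.0 [583.1  -1.6 250. ] [577.8  -1.9 285. ]
255 170.3 [581.3  -1.6 255. ] [575.8  -1.8 290. ]
260 166.6 [579.5  -1.5 260. ] [573.8  -1.8 295. ]
265 163.0 [577.7  -1.4 265. ] [571.8  -1.7 300. ]
270 159.3 [575.9  -1.4 270. ] [569.9  -1.6 305. ]
275 155.6 [574.1  -1.3 275. ] [567.9  -1.5 310. ]
280 151.9 [572.3  -1.2 280. ] [565.9  -1.4 315. ]
285 148.2 [570.5  -1.2 285. ] [563.9  -1.3 320. ]
290 144.5 [568.7  -1.1 290. ] [561.9  -1.2 325. ]
265 [349.35567117 233.14213963] [290.6765224  209.97096665]
275 [349.59807603 230.24857014] [290.55735465 207.03477536]
280 [349.72041504 228.788218  ] [290.4972308  205.55337515]
[319.12364733 242.15109421]
```

Measured by its 152 mm width, the door's upper edge is at z≈280, so the door is fully up. The fingertips seem to sit about 25 mm short of the reported TCP, so I'll check that by touching the bare table.

```bash
python3 -m pendant '{"grip":[-1,0,0,0,0,0,0,0,0,0,0,0],"linear":[[0,0,8],[0,0,0],[0,0,0],[0,0,0],[0,0,0],[0,0,-20],[0,0,-30],[0,0,-15],[25,15,0],[30,30,0],[20,35,0],[0,0,0]],"angular":[[0,0,0],[0,0,0],[0,0,0],[0,0,0],[0,0,0],[0,0,0],[0,0,0],[0,0,0],[0,0,0],[0,0,0],[0,0,0],[0,0,0]]}'
python3 -m pendant '{"grip":[-1,-1,-1,-1,-1,-1,-1,-1,-1,-1,-1],"linear":[[0,30,25],[0,30,28],[0,20,35],[0,0,40],[0,0,40],[0,0,35],[0,0,25],[0,0,18],[0,0,10],[0,0,0],[0,0,0]],"angular":[[0,0,0],[0,0,0],[0,0,0],[0,0,0],[0,0,0],[0,0,0],[0,0,0],[0,0,0],[0,0,0],[0,0,0],[0,0,0]]}'
python3 - <<'E'
from h import *
w=snap('wrist','w7.png'); snap('scene','s7.png')
E
```

```text
t: 7.7
ee_pos: [498.9, 84.4, 332.2]
orientation: [0.086, 3.139, 0.003]
ft_force: [0.3, 1.0, 0.0]
width: 43.9
grasp_force: 0.0
t: 8.62
ee_pos: [506.8, 160.3, 75.5]
orientation: [0.091, 3.14, 0.0]
ft_force: [0.4, 0.0, 0.1]
width: 0.5
grasp_force: 0.0
```

```bash
python3 -m pendant '{"grip":[-1,-1,-1,-1,-1],"linear":[[0,0,25],[0,0,25],[0,0,15],[0,0,5],[0,0,0]],"angular":[[0,0,0],[0,0,0],[0,0,0],[0,0,0],[0,0,0]]}'; python3 -m pendant '{"grip":[-1,-1,-1,-1],"linear":[[0,0,3],[0,0,2],[0,0,0],[0,0,0]],"angular":[[0,0,0],[0,0,0],[0,0,0],[0,0,0]]}'
```

```text
t: 9.13
ee_pos: [506.2, 160.3, 5.1]
orientation: [-0.091, -3.14, 0.0]
ft_force: [-0.6, 0.2, 0.8]
width: 0.4
grasp_force: 0.0
t: 9.47
ee_pos: [506.6, 160.5, 0.7]
orientation: [0.091, 3.139, 0.001]
ft_force: [0.3, 0.8, -0.4]
width: 0.4
grasp_force: 0.0
```

```bash
python3 -m pendant '{"grip":[-1,-1,-1,-1],"linear":[[0,0,2],[0,0,2],[0,0,0],[0,0,0]],"angular":[[0,0,0],[0,0,0],[0,0,0],[0,0,0]]}'
```

```text
t: 9.8
ee_pos: [505.9, 160.3, -4.1]
orientation: [-0.091, -3.14, 0.0]
ft_force: [1.0, 0.0, 1.1]
width: 0.7
grasp_force: 0.0
```

```bash
python3 - <<'E'
from h import *
w=snap('wrist','w8.png'); s=snap('scene','s8.png')
p=proj('scene',[506.6,160.5,0]); print(p)
u,v=p.astype(int); a=cv2.resize(s[v-60:v+40,u-50:u+50],(400,400)); b=cv2.resize(w[220:340,260:380],(400,400))
cv2.imwrite('pics/m8.png',np.hstack([a,b])[:,:,::-1])
E
```

```text
[383.71471662 290.32615598]
```

View pics/m8.png

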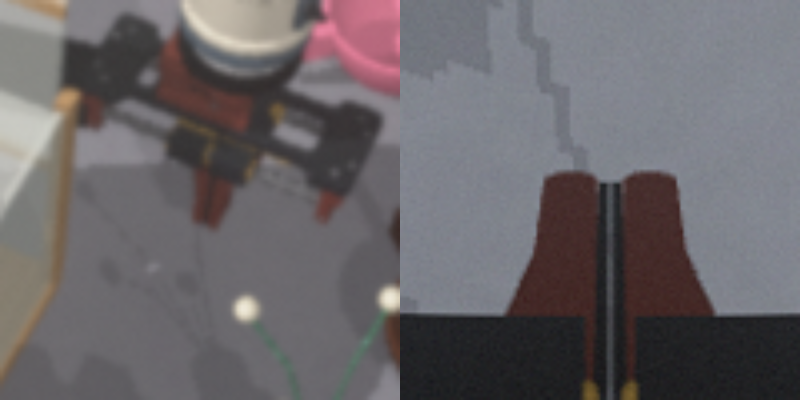

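```bash
for k in 1 2 3; do python3 -m pendant '{"grip":[-1,-1,-1,-1],"linear":[[0,0,2],[0,0,2],[0,0,0],[0,0,0]],"angular":[[0,0,0],[0,0,0],[0,0,0],[0,0,0]]}' | grep -E "ee_pos|ft_"; done
```

```text
ee_pos: [505.8, 160.3, -8.2]
ft_force: [-0.3, -0.5, -0.3]
ee_pos: [505.9, 160.3, -12.2]
ft_force: [0.1, -0.3, 0.7]
ee_pos: [505.9, 160.3, -16.2]
ft_force: [0.4, -0.3, -0.6]
```

```bash
for k in 1 2; do python3 -m pendant '{"grip":[-1,-1,-1,-1],"linear":[[0,0,2],[0,0,2],[0,0,0],[0,0,0]],"angular":[[0,0,0],[0,0,0],[0,0,0],[0,0,0]]}' | grep -E "ee_pos|ft_"; done
```

```text
ee_pos: [505.9, 160.3, -20.2]
ft_force: [-0.4, -0.2, -0.9]
ee_pos: [505.9, 160.3, -24.2]
ft_force: [0.4, -0.0, 0.5]
```

```bash
for k in 1 2; do python3 -m pendant '{"grip":[-1,-1,-1],"linear":[[0,0,3],[0,0,0],[0,0,0]],"angular":[[0,0,0],[0,0,0],[0,0,0]]}' | grep -E "ee_pos|ft_"; done
```

```text
ee_pos: [505.9, 160.3, -27.2]
ft_force: [-0.1, 0.8, 0.3]
ee_pos: [505.9, 160.3, -30.2]
ft_force: [-0.6, -1.0, -0.5]
```

```bash
for k in 1 2 3 4; do python3 -m pendant '{"grip":[-1,-1,-1],"linear":[[0,0,2.5],[0,0,0],[0,0,0]],"angular":[[0,0,0],[0,0,0],[0,0,0]]}' | grep -E "ee_pos|ft_"; done
```

```text
ee_pos: [505.9, 160.3, -32.7]
ft_force: [-0.4, 0.6, 0.7]
ee_pos: [505.9, 160.3, -35.1]
ft_force: [-0.1, 0.2, 0.5]
ee_pos: [506.3, 160.4, -36.4]
ft_force: [-3.2, -0.2, 15.1]
ee_pos: [506.4, 160.4, -36.6]
ft_force: [-11.1, -3.7, 45.1]
```

Contact comes at a reported TCP z of −36, so the real fingertips are 36 mm short of the TCP. The door must also have started about 12 mm up. I'll lift and re-measure the dish at rest from closer by.

```bash
sed -i 's/\[0,0,19.\]/[0,0,55.]/' h.py; python3 -m pendant '{"grip":[-1,-1,0,0,0,0,0,0,0,0],"linear":[[0,0,-10],[0,0,-30],[0,0,-40],[0,20,-40],[0,30,-40],[0,30,-40],[0,20,-20],[0,0,0],[0,0,0],[0,0,0]],"angular":[[0,0,0],[0,0,0],[0,0,0],[0,0,0],[0,0,0],[0,0,0],[0,0,0],[0,0,0],[0,0,0],[0,0,0]]}'
python3 - <<'E'
from h import *
o=dict(ctrl.get_obs()); w=snap('wrist','w9.png'); print(o['ee_pos'],o['orientation'])
cv2.imwrite('pics/m9.png',w[:,:,::-1]); np.save('o9.npy',o,allow_pickle=True)
E
```

```text
t: 13.9
ee_pos: [510.0, 247.9, 162.5]
orientation: [-0.09, -3.138, 0.002]
ft_force: [0.6, -0.5, 0.3]
width: 43.5
grasp_force: 0.0
[509.97935397 247.86736049 162.54411295] [-9.01378847e-02 -3.13826427e+00  2.07072466e-03]
```

View pics/m9.png

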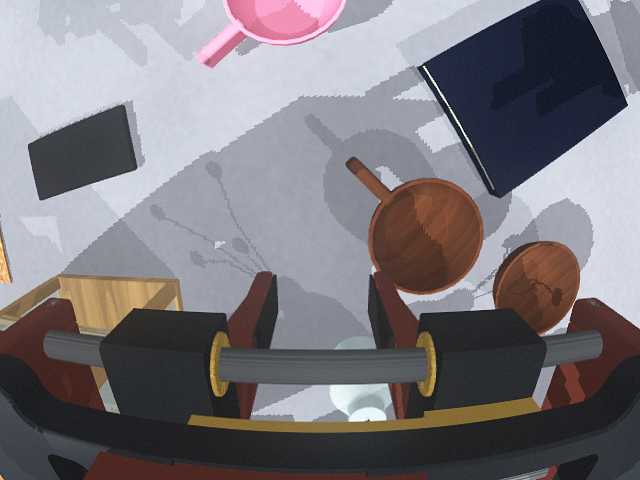

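The wrist view shows the dish rim spanning columns 369–483 and rows 178–294, with the handle tip at about (352,160).

```bash
python3 - <<'E'
from h import *
np.set_printoptions(suppress=True,precision=1)
o=np.load('o9.npy',allow_pickle=True).item(); im=cv2.imread('pics/m9.png'); hsv=cv2.cvtColor(im,cv2.COLOR_BGR2HSV).astype(int)
m=(((hsv[:,:,0]<18)|(hsv[:,:,0]>172))&(hsv[:,:,1]>110)).astype(np.uint8)
n,l,s,c=cv2.connectedComponentsWithStats(m); k=l[215,410]; print(s[k])
cs,_=cv2.findContours((l==k).astype(np.uint8),0,1); pts=max(cs,key=cv2.contourArea)[:,0,:]
X=np.array([plane('wrist',u,v,50,obs=o)[:2] for u,v in pts]); 
from scipy.optimize import least_squares
c0=np.array([528,338.]); sel=X
for _ in range(6):
    d=np.linalg.norm(X-c0,axis=1); sel=X[(abs(d-55)<5+ (20 if _<2 else 0))&(d<62)]
    f=least_squares(lambda p:np.hypot(*(sel-p[:2]).T)-p[2],[*c0,55],loss='soft_l1'); c0=f.x[:2]
print('circle',f.x,len(sel))
d=np.linalg.norm(X-c0,axis=1); h=X[(d>64)]; print('handle maxd',d.max())
# handle axis: line fit through contour points of straight sides
v=h[(d[d>64]>66)&(d[d>64]<92)].mean(0)-c0; print('yaw',np.degrees(np.arctan2(*(-v)[::-1])), 'n',len(h))
t=plane('wrist',352,160,50,obs=o)[:2]; print('tip',t,np.linalg.norm(t-c0),np.degrees(np.arctan2(*(c0-t)[::-1])))
E
```

```text
[  352   159   131   189 11386]
circle [529.6 341.7  53.8] 385
handle maxd 114.17274785629144
yaw 94.54803860531325 n 255
tip [457.8 276.3] 97.12110301182074 42.31873462576736
```

```bash
python3 - <<'E'
from h import *
g=np.array([471.5,287,36]); z=pose(43,40).apply([0,0,1])
plan(g-80*z,43,40,grasp=True)
E
```

```text
rot rows 9 [-0.0314, -0.0736, -0.0861] | lin rows 4 [20.45, 13.76, 17.73] total [81.8, 55.0, 70.9]
```

```bash
python3 -m pendant '{"grip":[0,0,0,0,0,0,0,0,0,0,0],"linear":[[0,0,0],[0,0,0],[0,0,0],[0,0,0],[0,0,0],[0,0,0],[0,0,0],[0,0,0],[0,0,0],[0,0,0],[0,0,0]],"angular":[[-0.0314,-0.0736,-0.0861],[-0.0314,-0.0736,-0.0861],[-0.0314,-0.0736,-0.0861],[-0.0314,-0.0736,-0.0861],[-0.0314,-0.0736,-0.0861],[-0.0314,-0.0736,-0.0861],[-0.0314,-0.0736,-0.0861],[-0.0314,-0.0736,-0.0861],[-0.0314,-0.0736,-0.0861],[0,0,0],[0,0,0]]}'
python3 - <<'E'
from h import *
g=np.array([471.5,287,36]); z=pose(43,40).apply([0,0,1])
print(ctrl.get_obs()['qpos']); plan(g-80*z,43,40,grasp=True)
E
```

```text
t: 14.87
ee_pos: [506.8, 256.2, 166.1]
orientation: [-0.745, 2.511, 0.294]
ft_force: [0.8, -0.6, -0.6]
width: 43.8
grasp_force: 0.0
[ 0.33333341  0.20110672  2.1740294   0.66374386  0.30634444 -2.40474871]
rot rows 2 [-0.0204, -0.0721, -0.0817] | lin rows 4 [21.83, 11.66, 17.9] total [87.3, 46.6, 71.6]
```

```bash
cat > fk.py <<'E'
from h import *
def rot(q):
    return R.from_euler('z',q[0])*R.from_euler('y',q[1]+q[2])*R.from_euler('z',q[3])*R.from_euler('y',q[4])*R.from_euler('z',q[5])
def fk(q,p):
    h,l1,l2,L=p; Rz=R.from_euler('z',q[0])
    w=np.array([l1*np.sin(q[1])+l2*np.sin(q[1]+q[2]),0,h+l1*np.cos(q[1])+l2*np.cos(q[1]+q[2])])
    r=rot(q); return Rz.apply(w)+r.apply([0,0,L]),r
E
python3 - <<'E'
from fk import *
np.set_printoptions(suppress=True,precision=3)
o=ctrl.get_obs()
for q,rv in (([1.29,.424,1.631,0,1.089,-.019],[-.41,-3.115,.002]),(o['qpos'],o['orientation'])):
    a=rot(q); b=R.from_rotvec(rv); print((a.inv()*b).as_rotvec(),(b*a.inv()).as_rotvec()); print(a.as_matrix());print(b.as_matrix())
print(o['ee_pos'])
E
```

```text
[-0.001 -0.001  1.571] [ 0.    -0.003 -1.571]
[[-0.259 -0.966 -0.001]
 [-0.966  0.259 -0.002]
 [ 0.002  0.    -1.   ]]
[[-0.966  0.259  0.   ]
 [ 0.259  0.966 -0.001]
 [-0.    -0.001 -1.   ]]
[-0.     0.     1.571] [ 0.632  0.528 -1.338]
[[ 0.559 -0.725  0.402]
 [-0.827 -0.451  0.336]
 [-0.062 -0.52  -0.852]]
[[-0.725 -0.559  0.402]
 [-0.451  0.827  0.336]
 [-0.52   0.062 -0.852]]
[506.818 256.177 166.145]
```

```bash
cat >> fk.py <<'E'
RZ=R.from_euler('z',np.pi/2)
from scipy.optimize import least_squares
def data():
    o=ctrl.get_obs(); return [([1.29,.423,1.63,0,1.089,-.019],np.array([161.7,603.7,186.])),(o['qpos'],o['ee_pos'])]
def fit():
    D=data(); f=least_squares(lambda p:np.concatenate([fk(q,p)[0]-x for q,x in D]),[261,482,482,291]); return f
def ik(pos,rt,q0,p):  # tool rotation rt
    lo=np.array([-3,-.9,.09,-1.31,.11,-2.54]);hi=np.array([3,2.11,2.58,4.45,2.69,2.54])
    def e(q):
        x,r=fk(q,p); return np.concatenate([(x-pos)/300,((r*RZ).inv()*rt).as_rotvec()])
    f=least_squares(e,np.clip(q0,lo+1e-3,hi-1e-3),bounds=(lo,hi)); return f.x,np.linalg.norm(f.fun)
E
python3 - <<'E'
from fk import *
np.set_printoptions(suppress=True,precision=3)
f=fit(); p=f.x; print(p,f.fun)
B=R.from_euler('z',180,degrees=True)
def show(n,g,yaw,tilt,flip):
    rt=pose(yaw,tilt)*(B if flip else R.identity()); pos=np.array(g)+rt.apply([0,0,55.])
    az=np.arctan2(g[1],g[0]); q0=[az,.4,2.2,np.pi,.35,-1.6] if flip else [az,.4,2.2,0,.35,-1.6]
    print(n,tilt,flip,*ik(pos,rt,q0,p))
ca=np.array([685.3,-9.3]);x=np.array([np.cos(np.radians(-3.3)),np.sin(np.radians(-3.3))])
gc=[*(ca+x*(-127)),76]
for t,fl in ((40,1),(35,1),(25,0)):
    show('pick',[471.5,287,36],43,t,fl); show('catch',gc,-3.3,t,fl)
    for yw in (-28,-50,-75):
        c=np.array([505,-260]); v=np.array([np.cos(np.radians(yw)),np.sin(np.radians(yw))]); show('mat%d'%yw,[*(c-80*v),40],yw,t,fl)
E
```

```text
[113.868 636.817 406.939 323.183] [ 10.619  -6.235  -3.337  10.148 -13.633   3.337]
pick 40 1 [ 0.456  0.579  2.473  2.812  0.614 -1.526] 1.3493158047221811e-11
catch 40 1 [ 0.021  0.482  2.433  3.252  0.473 -1.609] 3.3935415391519785e-15
mat-28 40 1 [-0.465  0.529  2.58   3.168  0.628 -1.573] 0.05084762041278491
mat-50 40 1 [-0.192  0.563  2.556  3.839  0.681 -1.593] 1.710312681113233e-08
mat-75 40 1 [-0.056  0.604  2.406  4.45   0.67  -1.694] 0.07207744298365244
pick 35 1 [ 0.469  0.55   2.42   2.766  0.448 -1.461] 1.2187856124716673e-15
catch 35 1 [ 0.017  0.461  2.377  3.282  0.309 -1.644] 3.125433135519793e-12
mat-28 35 1 [-0.466  0.521  2.578  3.166  0.568 -1.573] 1.9369118521404323e-07
mat-50 35 1 [-0.224  0.527  2.507  3.898  0.529 -1.699] 2.7316185018053475e-15
mat-75 35 1 [-0.098  0.579  2.398  4.45   0.574 -1.739] 0.08813195265798507
pick 25 0 [ 0.515  0.501  2.218  0.756  0.11  -2.54 ] 0.09726372509448418
catch 25 0 [ 0.026  0.439  2.215 -0.498  0.11  -0.998] 0.05276538797997927
mat-28 25 0 [-0.397  0.436  2.345 -1.31   0.11  -0.172] 0.13760160827467047
mat-50 25 0 [-0.294  0.46   2.326 -1.31   0.227  0.284] 0.08600027658816634
mat-75 25 0 [-0.16   0.526  2.261 -1.194  0.428  0.702] 4.762445812916481e-11
```

The hand needs the flipped wrist branch (q4≈π), because the q4≈0 branch can't reach a 40° tilt. I'll first spin the tool half a turn, which is the same grasp.

```bash
for k in 1 2; do python3 -m pendant '{"grip":[0,0,0,0,0,0,0,0,0,0,0,0],"linear":[[0,0,0],[0,0,0],[0,0,0],[0,0,0],[0,0,0],[0,0,0],[0,0,0],[0,0,0],[0,0,0],[0,0,0],[0,0,0],[0,0,0]],"angular":[[0,0,0.124],[0,0,0.124],[0,0,0.124],[0,0,0.124],[0,0,0.124],[0,0,0.124],[0,0,0.124],[0,0,0.124],[0,0,0.124],[0,0,0.124],[0,0,0.124],[0,0,0.124]]}' | tail -5 | head -1; done
cat >> fk.py <<'E'
PI=np.pi
def fk(q,p):
    h,l1,l2,L,a,d=p; Rz=R.from_euler('z',q[0])
    w=np.array([a+l1*np.sin(q[1])+l2*np.sin(q[1]+q[2]),d,h+l1*np.cos(q[1])+l2*np.cos(q[1]+q[2])])
    r=rot(q); return Rz.apply(w)+r.apply([0,0,L]),r
import json,os
def data():
    D=json.load(open('d.json')) if os.path.exists('d.json') else [[[1.29,.423,1.63,0,1.089,-.019],[161.7,603.7,186.]],[[0.33333341,0.20110672,2.1740294,0.66374386,0.30634444,-2.40474871],[506.818,256.177,166.145]]]
    o=ctrl.get_obs(); D.append([list(map(float,o['qpos'])),list(map(float,o['ee_pos']))]); json.dump(D,open('d.json','w')); return D
def fit():
    D=data(); return least_squares(lambda p:np.concatenate([fk(q,p)[0]-x for q,x in D]+[(np.array(p)-[130,600,440,310,0,0])*.003]),[113,636,406,323,0,0])
def rows(q0,q1,n,p):
    P=[fk(q0+(q1-q0)*i/n,p) for i in range(n+1)]
    for (x0,r0),(x1,r1) in zip(P,P[1:]):
        t0=r0*RZ;t1=r1*RZ; print(np.round(t0.inv().apply(x1-x0),1).tolist(),np.round((t0.inv()*t1).as_rotvec(),3).tolist())
E
python3 - <<'E'
from fk import *
np.set_printoptions(suppress=True,precision=3)
f=fit();p=f.x;print(p,f.fun)
o=ctrl.get_obs();q=np.array(o['qpos']);print(q)
B=R.from_euler('z',180,degrees=True)
g=np.array([471.5,287,36]); rt=pose(43,38)*B; pos=g+rt.apply([0,0,55-100.])
q1,e=ik(pos,rt,[.45,.4,2.3,2.8,.5,-1.5],p);print(q1,e)
rows(q,q1,16,p)
E
```

```text
ee_pos: [507.8, 257.3, 167.1]
ee_pos: [507.8, 257.4, 167.1]
[123.049 681.614 458.239 346.085 -60.786  11.942] [-0.012 -0.001  0.001  0.095  0.026 -0.046 -0.086 -0.036  0.045 -0.021
  0.245  0.055  0.108 -0.182  0.036]
[0.335 0.201 2.172 0.663 0.307 0.578]
[ 0.357  0.317  2.449  2.365  0.344 -1.141] 1.2291428514397069e-10
[-5.6, -11.4, 5.8] [0.027, 0.004, -0.002]
[-5.0, -10.3, 5.6] [0.024, 0.006, -0.002]
[-4.5, -9.2, 5.3] [0.021, 0.008, -0.001]
[-4.0, -8.0, 5.1] [0.018, 0.009, -0.001]
[-3.7, -6.8, 4.8] [0.014, 0.011, -0.001]
[-3.6, -5.6, 4.6] [0.011, 0.011, -0.0]
[-3.6, -4.3, 4.3] [0.007, 0.012, -0.0]
[-3.7, -3.0, 3.9] [0.003, 0.011, 0.0]
[-3.9, -1.8, 3.6] [-0.0, 0.011, 0.0]
[-4.3, -0.6, 3.3] [-0.004, 0.01, 0.0]
[-4.8, 0.5, 3.0] [-0.008, 0.009, -0.0]
[-5.4, 1.6, 2.6] [-0.011, 0.007, -0.0]
[-6.2, 2.7, 2.3] [-0.014, 0.005, -0.001]
[-7.0, 3.6, 2.0] [-0.017, 0.002, -0.001]
[-8.0, 4.4, 1.6] [-0.02, -0.001, -0.002]
[-9.0, 5.2, 1.3] [-0.022, -0.004, -0.002]
```

```bash
python3 -m pendant '{"grip":[0,0,0,0,0,0,0,0,0,0],"linear":[[-5.6,-11.4,5.8],[-5,-10.3,5.6],[-4.5,-9.2,5.3],[-4,-8,5.1],[-3.7,-6.8,4.8],[-3.6,-5.6,4.6],[-3.6,-4.3,4.3],[-3.7,-3,3.9],[0,0,0],[0,0,0]],"angular":[[0.027,0.004,-0.002],[0.024,0.006,-0.002],[0.021,0.008,-0.001],[0.018,0.009,-0.001],[0.014,0.011,-0.001],[0.011,0.011,0],[0.007,0.012,0],[0.003,0.011,0],[0,0,0],[0,0,0]]}'
python3 - <<'E'
from fk import *
np.set_printoptions(suppress=True,precision=3)
f=fit();p=f.x;print(abs(f.fun).max())
o=ctrl.get_obs();q=np.array(o['qpos']);print(q)
B=R.from_euler('z',180,degrees=True)
g=np.array([471.5,287,36]); rt=pose(43,38)*B; pos=g+rt.apply([0,0,55-100.])
q1,e=ik(pos,rt,[.45,.4,2.3,2.8,.5,-1.5],p);print(q1,e)
rows(q,q1,9,p)
E
```

```text
t: 17.7
ee_pos: [460.7, 295.8, 116.8]
orientation: [-2.516, -1.044, -0.769]
ft_force: [-0.4, -0.5, 0.2]
width: 43.7
grasp_force: 0.0
15.631371997494568
[ 0.345  0.308  2.275  1.547  0.325 -0.324]
[ 0.361  0.333  2.423  2.352  0.335 -1.122] 2.3158841441284784e-15
[-4.0, -2.2, 1.4] [-0.002, 0.01, 0.001]
[-4.3, -1.4, 1.2] [-0.004, 0.009, 0.001]
[-4.6, -0.7, 0.9] [-0.007, 0.008, 0.001]
[-5.1, 0.0, 0.7] [-0.009, 0.007, 0.0]
[-5.5, 0.7, 0.4] [-0.011, 0.005, 0.0]
[-6.1, 1.3, 0.2] [-0.013, 0.003, 0.0]
[-6.6, 1.9, -0.0] [-0.015, 0.001, -0.0]
[-7.3, 2.4, -0.3] [-0.017, -0.001, -0.001]
[-7.9, 2.9, -0.5] [-0.018, -0.003, -0.001]
```

```bash
cat >> h.py <<'E'
FL=R.from_euler('z',180,degrees=True)
def line(pos,yaw,tilt,n=None,off=55.,step=35):
    """rows along a straight line + slerp to real grasp point pos (flipped hand); shift in axes at row start"""
    o=ctrl.get_obs(); r0=R.from_rotvec(o['orientation']); r1=pose(yaw,tilt)*FL; x0=np.array(o['ee_pos']); x1=np.array(pos,float)+r1.apply([0,0,off])
    rv=(r0.inv()*r1).as_rotvec(); d=x1-x0
    n=n or int(max(1,np.ceil(np.linalg.norm(d)/step),np.ceil(np.degrees(np.linalg.norm(rv))/6)))
    print('dist',np.linalg.norm(d).round(1),'ang',np.degrees(np.linalg.norm(rv)).round(2),'rows',n,'rot/row',np.round(rv/n,4).tolist(),'q',np.round(o['qpos'],2).tolist(),'g',np.round(o['width'],1),'f',np.round(o['ft_force'],1).tolist())
    print([np.round((r0*R.from_rotvec(rv*i/n)).inv().apply(d/n),1).tolist() for i in range(n)])
E
python3 - <<'E'
from h import *
g=np.array([471.5,287,36]); z=pose(43,38).apply([0,0,1])
line(g-100*z,43,38,n=10)
E
```

```text
dist 54.0 ang 6.05 rows 10 rot/row [-0.0098, 0.0039, 0.0003] q [0.35, 0.31, 2.28, 1.55, 0.32, -0.32] g 43.7 f [-0.4, -0.5, 0.2]
[[-4.7, 1.6, 2.0], [-4.8, 1.5, 2.0], [-4.8, 1.5, 2.0], [-4.8, 1.5, 2.0], [-4.8, 1.5, 2.0], [-4.8, 1.5, 2.0], [-4.8, 1.5, 2.0], [-4.8, 1.4, 2.0], [-4.8, 1.4, 2.0], [-4.8, 1.4, 2.0]]
```

```bash
python3 -m pendant '{"grip":[0,0,0,0,0,0,0,0,0,0,0,0],"linear":[[-4.8,1.5,2],[-4.8,1.5,2],[-4.8,1.5,2],[-4.8,1.5,2],[-4.8,1.5,2],[-4.8,1.5,2],[-4.8,1.5,2],[-4.8,1.5,2],[-4.8,1.5,2],[-4.8,1.5,2],[0,0,0],[0,0,0]],"angular":[[-0.0098,0.0039,0.0003],[-0.0098,0.0039,0.0003],[-0.0098,0.0039,0.0003],[-0.0098,0.0039,0.0003],[-0.0098,0.0039,0.0003],[-0.0098,0.0039,0.0003],[-0.0098,0.0039,0.0003],[-0.0098,0.0039,0.0003],[-0.0098,0.0039,0.0003],[-0.0098,0.0039,0.0003],[0,0,0],[0,0,0]]}'
python3 - <<'E'
from h import *
g=np.array([471.5,287,36]); z=pose(43,38).apply([0,0,1])
line(g-100*z,43,38); line(g,43,38)
o=dict(ctrl.get_obs()); w=snap('wrist','w10.png'); np.save('o10.npy',o,allow_pickle=True)
c=cv2.resize(w[140:440,120:520],(800,600)); cv2.imwrite('pics/m10.png',c[:,:,::-1])
E
```

```text
t: 18.7
ee_pos: [452.0, 268.5, 72.4]
orientation: [-2.569, -1.014, -0.888]
ft_force: [0.5, 0.5, 0.2]
width: 43.8
grasp_force: 0.0
dist 1.2 ang 0.15 rows 1 rot/row [-0.0006, -0.0023, 0.0011] q [0.36, 0.42, 2.38, 2.42, 0.37, -1.2] g 43.8 f [0.5, 0.5, 0.2]
[[-1.2, -0.2, 0.2]]
dist 100.2 ang 0.15 rows 3 rot/row [-0.0002, -0.0008, 0.0004] q [0.36, 0.42, 2.38, 2.42, 0.37, -1.2] g 43.8 f [0.5, 0.5, 0.2]
[[-0.5, -0.1, 33.4], [-0.5, -0.1, 33.4], [-0.4, -0.1, 33.4]]
```

View pics/m10.png

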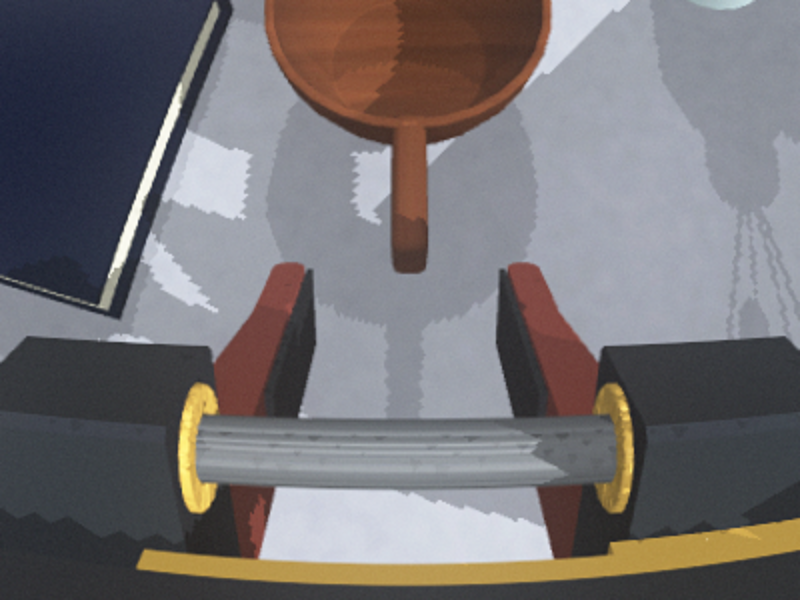

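The handle lies centred between the fingers and aligned with them (crop columns 409 vs 405). I'll check the depth by casting a ray on the handle end, then go in.

```bash
python3 - <<'E'
from h import *
o=np.load('o10.npy',allow_pickle=True).item()
t=plane('wrist',324.5,249,50,obs=o); print('tip top',t,'expected',[530-98*np.cos(np.radians(43)),341.5-98*np.sin(np.radians(43))], 'near rim',plane('wrist',324.5,202,50,obs=o),[530-55*np.cos(np.radians(43)),341.5-55*np.sin(np.radians(43))])
E
python3 -m pendant '{"grip":[0,0,0,0,0,-1,-1,-1,-1,-1,-1,-1],"linear":[[-0.4,0.5,25],[-0.4,0.5,25],[-0.4,0,25],[0,0,15],[0,0,10],[0,0,0],[0,0,0],[0,0,0],[0,0,0],[0,0,0],[0,0,0],[0,0,0]],"angular":[[0,0,0],[0,0,0],[0,0,0],[0,0,0],[0,0,0],[0,0,0],[0,0,0],[0,0,0],[0,0,0],[0,0,0],[0,0,0],[0,0,0]]}'
```

```text
tip top [466.34444946 281.81067516  50.        ] expected [np.float64(458.3273372413213), np.float64(274.66416071387516)] near rim [491.30180521 305.14611865  50.        ] [np.float64(489.7755464109456), np.float64(303.99009019656256)]
t: 19.75
ee_pos: [497.0, 308.6, -6.4]
orientation: [-2.57, -1.014, -0.891]
ft_force: [-2.9, -3.3, 7.1]
width: 12.4
grasp_force: 30.0
```

```bash
python3 - <<'E'
from h import *
snap('wrist','w11.png')
E
python3 -m pendant '{"grip":[-1,-1,-1,-1,-1,-1,-1,-1],"linear":[[3,0,-4],[6,0,-8],[8,0,-10],[8,0,-10],[8,0,-10],[4,0,-5],[0,0,0],[0,0,0]],"angular":[[0,0,0],[0,0,0],[0,0,0],[0,0,0],[0,0,0],[0,0,0],[0,0,0],[0,0,0]]}'
python3 - <<'E'
from h import *
snap('wrist','w12.png')
a=cv2.imread('pics/w11.png');b=cv2.imread('pics/w12.png')
def prof(im):
    h=cv2.cvtColor(im,cv2.COLOR_BGR2HSV).astype(int); m=((h[:,:,0]<16)&(h[:,:,1]>120)&(h[:,:,2]>30)).astype(np.uint8)
    return [(u,[int(x) for x in np.flatnonzero(np.diff(m[:300,u]))][:8]) for u in (240,290,325,360,400)]
print(prof(a));print(prof(b)); print(R.from_rotvec(ctrl.get_obs()['orientation']).as_matrix().round(3).tolist())
E
```

```text
t: 20.47
ee_pos: [497.0, 308.7, 53.1]
orientation: [-2.57, -1.015, -0.89]
ft_force: [-0.6, 0.4, -1.5]
width: 11.5
grasp_force: 30.0
[(240, [43, 44, 45, 47, 49, 54, 55, 58]), (290, [55, 70, 240, 277]), (325, [7, 66]), (360, [72, 88, 89, 91, 92, 243, 297]), (400, [92, 99, 104, 108, 110, 111, 112, 115])]
[(240, [28, 213]), (290, [24, 226, 231, 239]), (325, [48]), (360, [72, 95, 96, 224, 225, 227, 229, 239]), (400, [93, 101, 103, 106, 107, 108, 111, 116])]
[[0.574, 0.683, 0.452], [0.538, -0.731, 0.42], [0.617, 0.002, -0.787]]
```

```bash
python3 - <<'E'
from h import *
a=cv2.imread('pics/w11.png');b=cv2.imread('pics/w12.png')
for u in (300,350):
    print(u);
    for im in (a,b): print([tuple(im[v,u].tolist()) for v in range(0,250,9)])
# row profile at left/right rim
for v in (60,150):
    for im in (a,b): print(v,[tuple(im[v,u].tolist()) for u in range(180,480,20)])
for n,z in (('a',-6.4),('b',53.1)):
    pass
E
```

```text
300
[(37, 52, 91), (34, 47, 80), (36, 50, 80), (60, 92, 154), (41, 56, 87), (34, 44, 72), (185, 176, 172), (215, 204, 200), (62, 89, 146), (46, 67, 119), (47, 69, 117), (52, 75, 126), (48, 71, 121), (52, 77, 130), (47, 69, 123), (51, 76, 132), (52, 83, 141), (50, 74, 130), (49, 76, 137), (51, 79, 139), (50, 74, 126), (55, 84, 146), (53, 83, 144), (58, 89, 156), (41, 66, 102), (51, 70, 109), (51, 65, 112), (41, 51, 74)]
[(228, 216, 210), (189, 178, 174), (192, 178, 174), (122, 131, 159), (42, 55, 86), (39, 52, 82), (46, 62, 99), (38, 52, 85), (57, 89, 154), (54, 75, 128), (50, 71, 120), (50, 76, 126), (47, 68, 117), (43, 72, 126), (49, 76, 128), (49, 75, 134), (53, 82, 146), (49, 77, 133), (53, 79, 139), (55, 82, 142), (51, 77, 132), (58, 89, 153), (60, 93, 152), (62, 95, 160), (50, 69, 108), (55, 71, 113), (56, 74, 113), (47, 57, 77)]
350
[(179, 169, 163), (176, 169, 163), (177, 168, 163), (230, 217, 214), (231, 222, 217), (233, 227, 223), (232, 225, 222), (183, 172, 168), (66, 101, 159), (41, 52, 85), (41, 53, 81), (33, 46, 77), (40, 55, 80), (38, 53, 87), (37, 53, 86), (42, 58, 91)
[... 850 characters left out ...]
 [(238, 231, 230), (195, 184, 177), (70, 90, 141), (62, 86, 141), (58, 88, 142), (39, 57, 95), (44, 57, 88), (34, 48, 75), (233, 227, 221), (179, 171, 168), (183, 173, 168), (188, 176, 171), (191, 178, 175), (191, 177, 173), (170, 156, 151)]
150 [(97, 92, 90), (92, 84, 81), (62, 86, 136), (58, 81, 131), (58, 82, 139), (50, 80, 138), (49, 75, 127), (36, 54, 90), (36, 56, 91), (37, 52, 88), (39, 50, 83), (38, 51, 77), (36, 45, 70), (230, 221, 219), (200, 188, 183)]
150 [(192, 179, 178), (186, 176, 172), (63, 88, 140), (58, 85, 137), (60, 84, 144), (57, 87, 146), (50, 80, 133), (41, 58, 100), (35, 56, 95), (38, 53, 90), (37, 54, 85), (42, 52, 80), (40, 51, 74), (189, 177, 174), (174, 165, 150)]
```

No sag is visible, since the far rim stays at the same wrist-camera row. A straight pull-out would bring the grip too close to the base, so I'll map which yaws are reachable along the entry path.

```bash
cat > fk2.py <<'E'
from fk import *
def fk(q,p):   # + fixed tool xyz offset and wrist roll-frame offset
    h,l1,l2,L,a,d,tx,ty,wx,wy,ex=p; Rz=R.from_euler('z',q[0]); Rf=R.from_euler('z',q[0])*R.from_euler('y',q[1]+q[2])
    w=Rz.apply([a,d,h])+(Rz*R.from_euler('y',q[1])).apply([0,0,l1])+Rf.apply([ex,0,l2])+(Rf*R.from_euler('z',q[3])).apply([wx,wy,0])
    r=rot(q); return w+r.apply([tx,ty,L]),r
def data():
    D=json.load(open('d.json')); o=ctrl.get_obs(); D.append([list(map(float,o['qpos'])),list(map(float,o['ee_pos']))]); json.dump(D,open('d.json','w')); return D
def fit():
    D=data(); x0=np.array([130,620,480,330,0,0,0,0,0,0,0.])
    return least_squares(lambda p:np.concatenate([fk(q,p)[0]-x for q,x in D]+[(p-x0)*.005]),x0)
def ik(pos,rt,q0,p):
    lo=np.array([-3,-.9,.09,-1.31,.11,-2.54]);hi=np.array([3,2.11,2.58,4.45,2.69,2.54])
    def e(q):
        x,r=fk(q,p); return np.concatenate([(x-pos)/300,((r*RZ).inv()*rt).as_rotvec()])
    f=least_squares(e,np.clip(q0,lo+1e-3,hi-1e-3),bounds=(lo,hi)); return f.x,np.linalg.norm(f.fun)
O=np.array([681.3,-8.2]); A=np.radians(-3.3); XD=np.array([np.cos(A),np.sin(A)]); YD=np.array([-np.sin(A),np.cos(A)])
def grasp(c,yaw,z=77.):  # world dish centre -> grasp point
    v=np.radians(yaw); return np.array([c[0]-80.5*np.cos(v),c[1]-80.5*np.sin(v),z])
E
python3 - <<'E'
from fk2 import *
np.set_printoptions(suppress=True,precision=2)
f=fit();p=f.x;print(p.round(1),abs(f.fun[:-11]).max())
for tilt in (38,30):
  for yaw in (-3.3,20,40,60):
    for X in (-47,-80,-110,-140,-170,-190):
        g=grasp(O+X*XD,yaw); rt=pose(yaw,tilt)*FL; q0=np.array([np.arctan2(g[1],g[0]),.45,2.4,3.0-np.radians(yaw),.5,-1.5])
        q,e=ik(g+rt.apply([0,0,55]),rt,q0,p); print(tilt,yaw,X,'OK' if e<.003 else '--%.3f'%e,q)
g=grasp([505,-260],45,41);
for yaw in (-10,10,30,45): 
    g=grasp([505,-260],yaw,41); rt=pose(yaw,38)*FL; print('mat',yaw,*ik(g+rt.apply([0,0,55]),rt,np.array([np.arctan2(g[1],g[0]),.45,2.4,2.4,.5,-1.5]),p))
E
```

```text
[312.  563.4 484.9 346.1   0.1  12.    0.   -0.   -0.   -0.   77.6] 0.02350412292139481
38 -3.3 -47 OK [-0.01  0.55  2.27  3.23  0.34 -1.62]
38 -3.3 -80 OK [-0.    0.54  2.34  3.23  0.4  -1.61]
38 -3.3 -110 OK [ 0.    0.53  2.4   3.23  0.45 -1.6 ]
38 -3.3 -140 OK [ 0.01  0.53  2.46  3.23  0.51 -1.59]
38 -3.3 -170 OK [ 0.02  0.54  2.52  3.23  0.58 -1.58]
38 -3.3 -190 OK [ 0.02  0.54  2.56  3.23  0.63 -1.58]
38 20 -47 OK [-0.27  0.57  2.21  2.06  0.42 -1.04]
38 20 -80 OK [-0.29  0.55  2.28  2.14  0.45 -1.14]
38 20 -110 OK [-0.31  0.54  2.34  2.2   0.48 -1.23]
38 20 -140 OK [-0.33  0.53  2.4   2.24  0.52 -1.31]
38 20 -170 OK [-0.36  0.53  2.46  2.28  0.56 -1.39]
38 20 -190 OK [-0.38  0.53  2.5   2.31  0.59 -1.44]
38 40 -47 OK [-0.4   0.61  2.07  1.39  0.59 -0.78]
38 40 -80 OK [-0.43  0.59  2.14  1.43  0.6  -0.86]
38 40 -110 OK [-0.45  0.57  2.2   1.47  0.6  -0.94]
38 40 -140 OK [-0.49  0.56  2.26  1.51  0.61 -1.02]
38 40 -170 OK [-0.52  0.55  2.31  1.54  0.62 -1.1 ]
38 40 -190 OK [-0.55  0.54  2.35  1.56  0.62 -1.15]
38 60 -47 OK [-0.45  0.67  1.88  0.99  0.82 -0.72]
38 60 -80 OK [-0.47
[... 1068 characters left out ...]
7  0.49 -0.7 ]
30 40 -170 OK [-0.43  0.49  2.28  1.32  0.49 -0.8 ]
30 40 -190 OK [-0.46  0.48  2.32  1.36  0.49 -0.86]
30 60 -47 OK [-0.39  0.63  1.87  0.82  0.74 -0.52]
30 60 -80 OK [-0.41  0.61  1.94  0.85  0.72 -0.58]
30 60 -110 OK [-0.43  0.58  2.01  0.87  0.71 -0.63]
30 60 -140 OK [-0.45  0.56  2.07  0.9   0.69 -0.69]
30 60 -170 OK [-0.48  0.54  2.13  0.92  0.68 -0.75]
30 60 -190 OK [-0.5   0.53  2.16  0.94  0.67 -0.79]
mat -10 [-0.75  0.65  2.36  2.45  0.55 -1.43] 3.2608593239747005e-15
mat 10 [-0.92  0.65  2.22  1.7   0.58 -1.14] 1.5170809417641946e-10
mat 30 [-0.97  0.69  2.04  1.16  0.74 -0.94] 9.322041570992189e-14
mat 45 [-0.97  0.73  1.9   0.9   0.89 -0.9 ] 1.6422632762215608e-10
```

The refit arm model matches to 0.02 mm, and the whole path is reachable in the flipped branch. I'll move to the front of the bay.

```bash
python3 - <<'E'
from fk2 import *
line(grasp(O-195*XD,10,77),10,38,n=16)
E
```

```text
dist 319.2 ang 33.06 rows 16 rot/row [-0.0221, -0.0002, 0.0285] q [0.42, 0.51, 2.26, 2.48, 0.33, -1.2] g 12.0 f [-0.6, 1.1, -1.4]
[[-13.3, 11.9, -8.9], [-12.9, 12.5, -8.6], [-12.6, 13.0, -8.3], [-12.2, 13.6, -8.0], [-11.8, 14.1, -7.7], [-11.4, 14.6, -7.4], [-11.0, 15.1, -7.1], [-10.5, 15.5, -6.7], [-10.1, 16.0, -6.4], [-9.6, 16.4, -6.0], [-9.2, 16.8, -5.7], [-8.7, 17.2, -5.3], [-8.2, 17.5, -4.9], [-7.7, 17.8, -4.5], [-7.2, 18.2, -4.1], [-6.7, 18.4, -3.7]]
```

```bash
python3 -m pendant '{"grip":[-1,-1,-1,-1,-1,-1,-1,-1],"linear":[[-13.3,11.9,-8.9],[-12.9,12.5,-8.6],[-12.6,13,-8.3],[-12.2,13.6,-8],[-11.8,14.1,-7.7],[-11.4,14.6,-7.4],[-11,15.1,-7.1],[-10.5,15.5,-6.7]],"angular":[[-0.0221,-0.0002,0.0285],[-0.0221,-0.0002,0.0285],[-0.0221,-0.0002,0.0285],[-0.0221,-0.0002,0.0285],[-0.0221,-0.0002,0.0285],[-0.0221,-0.0002,0.0285],[-0.0221,-0.0002,0.0285],[-0.0221,-0.0002,0.0285]]}'
python3 -m pendant '{"grip":[-1,-1,-1,-1,-1,-1,-1,-1,-1,-1],"linear":[[-10.1,16,-6.4],[-9.6,16.4,-6],[-9.2,16.8,-5.7],[-8.7,17.2,-5.3],[-8.2,17.5,-4.9],[-7.7,17.8,-4.5],[-7.2,18.2,-4.1],[-6.7,18.4,-3.7],[0,0,0],[0,0,0]],"angular":[[-0.0221,-0.0002,0.0285],[-0.0221,-0.0002,0.0285],[-0.0221,-0.0002,0.0285],[-0.0221,-0.0002,0.0285],[-0.0221,-0.0002,0.0285],[-0.0221,-0.0002,0.0285],[-0.0221,-0.0002,0.0285],[-0.0221,-0.0002,0.0285],[0,0,0],[0,0,0]]}'
python3 - <<'E'
from fk2 import *
o=ctrl.get_obs(); w=snap('wrist','w13.png'); snap('scene','s13.png'); snap('top','t13.png')
line(grasp(O-195*XD,10,77),10,38); line(grasp(O-95*XD,-3.3,77),-3.3,38,n=8)
b=cv2.imread('pics/w12.png');a=cv2.imread('pics/w13.png')
for im in (a,b): print([tuple(im[v,350].tolist()) for v in range(40,110,5)])
E
```

```text
t: 21.18
ee_pos: [468.3, 151.0, 42.2]
orientation: [-2.763, -0.649, -0.95]
ft_force: [0.1, 0.3, -1.0]
width: 11.9
grasp_force: 30.0
t: 22.02
ee_pos: [440.6, -5.3, 32.9]
orientation: [-2.908, -0.252, -0.998]
ft_force: [-0.6, -0.3, -1.6]
width: 12.1
grasp_force: 30.0
dist 1.1 ang 0.11 rows 1 rot/row [-0.0016, 0.0008, 0.0007] q [-0.23, 0.54, 2.55, 2.71, 0.62, -1.54] g 11.5 f [-0.4, 0.0, -1.5]
[[-0.3, 0.9, -0.6]]
dist 98.9 ang 13.39 rows 8 rot/row [-0.0181, 0.0001, 0.023] q [-0.23, 0.54, 2.55, 2.71, 0.62, -1.54] g 11.5 f [-0.4, 0.0, -1.5]
[[9.7, 1.7, 7.5], [9.7, 1.3, 7.5], [9.7, 0.9, 7.6], [9.8, 0.6, 7.6], [9.8, 0.2, 7.6], [9.8, -0.1, 7.6], [9.8, -0.5, 7.6], [9.7, -0.9, 7.6]]
[(116, 175, 215), (114, 172, 209), (111, 166, 204), (115, 169, 210), (106, 160, 198), (106, 159, 197), (46, 72, 107), (38, 53, 88), (32, 54, 86), (32, 50, 81), (30, 47, 74), (31, 46, 75), (29, 46, 78), (29, 45, 71)]
[(181, 172, 169), (183, 173, 171), (181, 170, 164), (183, 172, 168), (182, 173, 167), (180, 167, 162), (96, 117, 168), (38, 56, 92), (42, 57, 95), (46, 61, 96), (38, 52, 80), (35, 48, 77), (35, 54, 82), (31, 45, 77)]
```

```bash
python3 -m pendant '{"grip":[-1,-1,-1,-1,-1,-1,-1,-1,-1,-1],"linear":[[9.7,1.7,7.5],[9.7,1.3,7.5],[9.7,0.9,7.6],[9.8,0.6,7.6],[9.8,0.2,7.6],[9.8,-0.1,7.6],[9.8,-0.5,7.6],[9.7,-0.9,7.6],[0,0,0],[0,0,0]],"angular":[[-0.0181,0.0001,0.023],[-0.0181,0.0001,0.023],[-0.0181,0.0001,0.023],[-0.0181,0.0001,0.023],[-0.0181,0.0001,0.023],[-0.0181,0.0001,0.023],[-0.0181,0.0001,0.023],[-0.0181,0.0001,0.023],[0,0,0],[0,0,0]]}'
python3 - <<'E'
from fk2 import *
line(grasp(O-95*XD,-3.3,77),-3.3,38); line(grasp(O-67*XD,-3.3,77),-3.3,38);line(grasp(O-47*XD,-3.3,77),-3.3,38,n=8)
w=snap('wrist','w14.png'); a=cv2.cvtColor(w,cv2.COLOR_RGB2HSV)
for v in (20,40,60): print(v,[tuple(w[v,u].tolist()) for u in range(180,480,12)])
E
```

```text
t: 23.0
ee_pos: [540.1, 0.6, 33.8]
orientation: [2.952, -0.083, 1.017]
ft_force: [-0.8, -0.4, -0.9]
width: 11.9
grasp_force: 30.0
dist 0.7 ang 0.09 rows 1 rot/row [-0.0009, -0.0005, 0.0011] q [0.0, 0.54, 2.37, 3.23, 0.43, -1.6] g 11.9 f [-0.8, -0.4, -0.9]
[[-0.2, 0.7, 0.0]]
dist 27.8 ang 0.09 rows 1 rot/row [-0.0009, -0.0005, 0.0011] q [0.0, 0.54, 2.37, 3.23, 0.43, -1.6] g 11.9 f [-0.8, -0.4, -0.9]
[[21.8, 0.7, 17.3]]
dist 47.8 ang 0.09 rows 8 rot/row [-0.0001, -0.0001, 0.0001] q [0.0, 0.54, 2.37, 3.23, 0.43, -1.6] g 11.9 f [-0.8, -0.4, -0.9]
[[4.7, 0.1, 3.7], [4.7, 0.1, 3.7], [4.7, 0.1, 3.7], [4.7, 0.1, 3.7], [4.7, 0.1, 3.7], [4.7, 0.1, 3.7], [4.7, 0.1, 3.7], [4.7, 0.1, 3.7]]
20 [(183, 191, 188), (185, 194, 190), (189, 198, 192), (184, 194, 190), (191, 200, 194), (191, 195, 184), (154, 153, 136), (157, 153, 136), (152, 157, 153), (153, 159, 157), (154, 158, 158), (154, 159, 158), (154, 157, 156), (151, 155, 153), (153, 157, 157), (148, 154, 153), (151, 158, 156), (160, 154, 139), (166, 159, 141), (158, 163, 154), (158, 165, 161), (167, 173, 172), (159, 169, 165), (158, 167, 164), (1
[... 172 characters left out ...]
(153, 158, 155), (155, 160, 158), (154, 159, 158), (151, 157, 152), (153, 159, 158), (152, 156, 154), (149, 157, 155), (155, 160, 157), (172, 164, 144), (176, 169, 147), (171, 166, 149), (166, 173, 171), (167, 175, 175), (162, 170, 171), (157, 167, 164), (159, 166, 165)]
60 [(188, 196, 189), (184, 191, 188), (183, 192, 187), (184, 191, 187), (185, 193, 187), (179, 170, 147), (178, 170, 151), (172, 165, 144), (148, 154, 151), (156, 161, 159), (154, 158, 157), (155, 158, 156), (151, 155, 153), (152, 154, 153), (152, 157, 155), (152, 159, 156), (152, 155, 154), (172, 165, 145), (176, 167, 149), (176, 168, 149), (173, 178, 173), (167, 175, 175), (168, 176, 174), (164, 170, 172), (156, 165, 161)]
```

The chute walls appear symmetric about column 325 (camera centre 322.6), so the dish is laterally aligned. I'll press in gently.

```bash
python3 -m pendant '{"grip":[-1,-1,-1,-1,-1,-1,-1,-1,-1],"linear":[[4.7,0.1,3.7],[4.7,0.1,3.7],[4.7,0.1,3.7],[4.7,0.1,3.7],[4,0,3.1],[3,0,2.4],[2.4,0,1.8],[0,0,0],[0,0,0]],"angular":[[0,0,0],[0,0,0],[0,0,0],[0,0,0],[0,0,0],[0,0,0],[0,0,0],[0,0,0],[0,0,0]]}'
python3 - <<'E'
from fk2 import *
line(grasp(O-47*XD,-3.3,77),-3.3,38,n=4)
E
```

```text
t: 23.8
ee_pos: [575.1, -3.4, 33.4]
orientation: [2.951, -0.088, 1.015]
ft_force: [-3.5, -0.1, -0.7]
width: 11.9
grasp_force: 30.0
dist 12.7 ang 0.13 rows 4 rot/row [0.0003, 0.0002, -0.0004] q [-0.01, 0.55, 2.29, 3.23, 0.36, -1.61] g 11.9 f [-3.5, -0.1, -0.7]
[[2.5, -0.3, 1.9], [2.5, -0.3, 1.9], [2.5, -0.3, 1.9], [2.5, -0.3, 1.9]]
```

```bash
python3 -m pendant '{"grip":[-1,-1,-1,-1,-1,-1,-1],"linear":[[2.5,-0.1,1.9],[2.5,-0.1,1.9],[2.5,-0.1,1.9],[2.5,-0.1,1.9],[1.2,0,0.9],[0,0,0],[0,0,0]],"angular":[[0,0,0],[0,0,0],[0,0,0],[0,0,0],[0,0,0],[0,0,0],[0,0,0]]}'
python3 -m pendant '{"grip":[-1,-1,-1,-1,-1,-1],"linear":[[0,0,0],[0,0,0],[0,0,0],[0,0,0],[0,0,0],[0,0,0]],"angular":[[0,0,0],[0,0,0],[0,0,0],[0,0,0],[0,0,0],[0,0,0]]}'
python3 - <<'E'
from fk2 import *
line(grasp(O-47*XD,-3.3,77),-3.3,38,n=4)
w=snap('wrist','w15.png'); s=snap('scene','s15.png'); t=snap('top','t15.png')
a=cv2.imread('pics/top0.png').astype(int); b=cv2.imread('pics/t15.png').astype(int)
# toffee pixels seen from the top: chute strip cols ~316, rows 170-205
for im in (a,b): print([tuple(im[v,316].tolist()) for v in range(172,212,3)])
E
```

```text
t: 24.38
ee_pos: [588.5, -3.8, 33.0]
orientation: [2.952, -0.088, 1.012]
ft_force: [-6.5, -1.5, -1.4]
width: 12.0
grasp_force: 30.0
t: 24.88
ee_pos: [587.9, -3.7, 32.5]
orientation: [2.953, -0.088, 1.009]
ft_force: [-6.3, -0.6, -2.4]
width: 12.4
grasp_force: 30.0
dist 1.5 ang 0.28 rows 4 rot/row [0.0003, 0.0011, -0.0004] q [-0.01, 0.56, 2.27, 3.24, 0.34, -1.62] g 12.4 f [-6.3, -0.6, -2.4]
[[0.2, -0.2, -0.2], [0.2, -0.2, -0.2], [0.2, -0.2, -0.2], [0.2, -0.2, -0.2]]
[(67, 92, 115), (58, 86, 111), (38, 54, 80), (15, 41, 72), (19, 46, 76), (10, 42, 77), (24, 39, 74), (23, 46, 78), (13, 40, 71), (8, 36, 69), (135, 145, 153), (166, 166, 169), (157, 162, 166), (147, 159, 165)]
[(57, 83, 106), (58, 85, 107), (54, 79, 106), (56, 82, 107), (60, 84, 107), (60, 84, 110), (57, 82, 107), (57, 82, 108), (54, 81, 105), (56, 85, 108), (147, 155, 162), (137, 142, 152), (165, 165, 167), (150, 154, 155)]
```

The chute is empty in the top view. I'll wait a little longer, then back out along the same line.

```bash
python3 -m pendant '{"grip":[-1,-1,-1,-1,-1,-1,-1,-1],"linear":[[0,0,0],[0,0,0],[0,0,0],[0,0,0],[0,0,0],[0,0,0],[0,0,0],[0,0,0]],"angular":[[0,0,0],[0,0,0],[0,0,0],[0,0,0],[0,0,0],[0,0,0],[0,0,0],[0,0,0]]}'
python3 - <<'E'
from fk2 import *
a=cv2.imread('pics/w14.png').astype(int); snap('wrist','w16.png'); c=cv2.imread('pics/w16.png').astype(int)
for u in (310,325,340): print(u,[(v,a[v,u].tolist(),c[v,u].tolist()) for v in range(60,205,12)])
o=ctrl.get_obs(); print(o['ft_force'],o['moment'])
line(grasp(O-85*XD,-3.3,79),-3.3,38,n=7)
E
```

```text
t: 25.7
ee_pos: [587.9, -3.7, 32.5]
orientation: [2.953, -0.088, 1.01]
ft_force: [-5.7, -0.7, -3.4]
width: 11.8
grasp_force: 30.0
310 [(60, [157, 160, 155], [132, 151, 158]), (72, [114, 125, 131], [107, 116, 120]), (84, [121, 129, 137], [104, 113, 117]), (96, [119, 126, 136], [104, 112, 115]), (108, [141, 159, 168], [105, 112, 114]), (120, [134, 152, 157], [106, 115, 120]), (132, [36, 51, 76], [111, 116, 121]), (144, [35, 53, 81], [109, 115, 124]), (156, [36, 51, 85], [108, 122, 130]), (168, [37, 52, 87], [101, 115, 124]), (180, [32, 49, 77], [103, 118, 127]), (192, [31, 50, 78], [104, 118, 126]), (204, [35, 50, 82], [103, 117, 120])]
325 [(60, [156, 155, 151], [134, 152, 159]), (72, [120, 127, 134], [106, 117, 119]), (84, [119, 129, 135], [106, 114, 117]), (96, [118, 128, 132], [104, 113, 116]), (108, [147, 166, 174], [105, 110, 117]), (120, [135, 152, 156], [106, 117, 121]), (132, [39, 52, 82], [106, 117, 119]), (144, [36, 52, 80], [103, 113, 118]), (156, [34, 51, 85], [103, 119, 127]), (168, [35, 51, 85], [102, 117, 125]), (180, [31, 47, 79], [104, 119, 128]), (192, [35, 48, 83], 
[... 214 characters left out ...]
112]), (108, [141, 161, 169], [107, 111, 116]), (120, [134, 153, 158], [103, 114, 115]), (132, [35, 50, 78], [103, 113, 117]), (144, [36, 51, 85], [108, 116, 122]), (156, [34, 50, 83], [103, 117, 126]), (168, [32, 50, 83], [102, 117, 125]), (180, [28, 42, 77], [104, 117, 123]), (192, [33, 46, 81], [101, 116, 123]), (204, [28, 44, 79], [104, 115, 121])]
[-5.81914117 -0.39659946 -2.47627215] [-0.01875773  1.57028027 -0.16110583]
dist 38.3 ang 0.28 rows 7 rot/row [0.0002, 0.0006, -0.0002] q [-0.01, 0.56, 2.27, 3.24, 0.34, -1.62] g 11.7 f [-5.8, -0.4, -2.5]
[[-4.0, -0.1, -3.7], [-4.0, -0.1, -3.7], [-4.0, -0.1, -3.7], [-4.0, -0.1, -3.7], [-4.0, -0.1, -3.7], [-4.0, -0.1, -3.7], [-4.0, -0.1, -3.7]]
```

```bash
python3 -m pendant '{"grip":[-1,-1,-1,-1,-1,-1,-1,-1,-1,-1],"linear":[[-2,0,-1.9],[-3,0,-2.8],[-4,0,-3.7],[-4,-0.1,-3.7],[-4,-0.1,-3.7],[-4,-0.1,-3.7],[-4,-0.1,-3.7],[-3,-0.1,-2.4],[-1,0,-0.8],[0,0,0]],"angular":[[0,0,0],[0,0,0],[0,0,0],[0,0,0],[0,0,0],[0,0,0],[0,0,0],[0,0,0],[0,0,0],[0,0,0]]}'
python3 - <<'E'
from fk2 import *
o=ctrl.get_obs(); print(o['ft_force'],o['moment'])
line(grasp(O-195*XD,8,79),8,38,n=12)
E
```

```text
t: 26.58
ee_pos: [550.6, -0.9, 37.0]
orientation: [2.951, -0.088, 1.017]
ft_force: [-0.7, 0.8, -2.1]
width: 12.0
grasp_force: 30.0
[-0.70490681  0.79576458 -2.06925202] [0.06738306 0.67341232 0.01741326]
dist 110.2 ang 11.41 rows 12 rot/row [0.0102, -0.0, -0.0131] q [-0.0, 0.53, 2.34, 3.24, 0.4, -1.61] g 12.0 f [-0.7, 0.8, -2.1]
[[-7.3, 0.8, -5.6], [-7.3, 0.6, -5.6], [-7.3, 0.5, -5.6], [-7.3, 0.3, -5.6], [-7.3, 0.1, -5.6], [-7.3, -0.0, -5.6], [-7.3, -0.2, -5.6], [-7.3, -0.3, -5.6], [-7.3, -0.5, -5.6], [-7.3, -0.6, -5.6], [-7.3, -0.8, -5.5], [-7.3, -0.9, -5.5]]
```

```bash
python3 -m pendant '{"grip":[-1,-1,-1,-1,-1,-1,-1,-1,-1,-1,-1,-1],"linear":[[-7.3,0.8,-5.6],[-7.3,0.6,-5.6],[-7.3,0.5,-5.6],[-7.3,0.3,-5.6],[-7.3,0.1,-5.6],[-7.3,0,-5.6],[-7.3,-0.2,-5.6],[-7.3,-0.3,-5.6],[-7.3,-0.5,-5.6],[-7.3,-0.6,-5.6],[-7.3,-0.8,-5.5],[-7.3,-0.9,-5.5]],"angular":[[0.0102,0,-0.0131],[0.0102,0,-0.0131],[0.0102,0,-0.0131],[0.0102,0,-0.0131],[0.0102,0,-0.0131],[0.0102,0,-0.0131],[0.0102,0,-0.0131],[0.0102,0,-0.0131],[0.0102,0,-0.0131],[0.0102,0,-0.0131],[0.0102,0,-0.0131],[0.0102,0,-0.0131]]}'
python3 -m pendant '{"grip":[-1,-1,-1],"linear":[[0,0,0],[0,0,0],[0,0,0]],"angular":[[0,0,0],[0,0,0],[0,0,0]]}' | grep -E "ee_pos|ft_"
python3 - <<'E'
from fk2 import *
b=cv2.imread('pics/w13.png').astype(int); snap('wrist','w17.png'); c=cv2.imread('pics/w17.png').astype(int)
# far rim row and inside differences
print([(v,b[v,350].tolist(),c[v,350].tolist()) for v in range(50,95,5)])
d=np.abs(b-c).sum(2); m=(d[80:205,230:420]>60).astype(np.uint8); n,l,s,ce=cv2.connectedComponentsWithStats(m); print([(x[:4].tolist(),int(x[4])) for x in s[1:] if x[4]>60])
m=(c[80:205,230:420].sum(2)).astype(int); 
im=cv2.resize(np.clip(c[80:205,230:420]*1.0,0,255).mean(2),(38,25),interpolation=cv2.INTER_AREA); print('\n'.join(''.join('%3d'%(x) for x in r) for r in im))
# mat from top (with +y bias) 
print(plane('top',394.5,256.5,4))
E
```

```text
t: 27.58
ee_pos: [440.7, -3.5, 36.0]
orientation: [-2.92, -0.206, -1.008]
ft_force: [0.5, 0.2, -1.7]
width: 11.7
grasp_force: 30.0
ee_pos: [441.4, -3.7, 35.9]
ft_force: [0.3, 0.5, -1.7]
[(50, [111, 166, 204], [118, 176, 214]), (55, [115, 169, 210], [111, 171, 212]), (60, [106, 160, 198], [109, 169, 204]), (65, [106, 159, 197], [103, 157, 194]), (70, [46, 72, 107], [52, 77, 112]), (75, [38, 53, 88], [31, 49, 80]), (80, [32, 54, 86], [38, 57, 88]), (85, [32, 50, 81], [31, 48, 81]), (90, [30, 47, 74], [28, 43, 73])]
[([2, 0, 10, 21], 111), ([4, 62, 46, 25], 141), ([69, 66, 47, 48], 1669), ([28, 87, 63, 38], 1091)]
144121118102169167104 71 63 59 59 59 59 57 59 58 58 58 58 59 57 57 57 56 56 54 53 52 54 58 86146160162164150144155
157122122104116 81 63 57 56 56 57 57 57 57 57 57 57 57 57 56 56 55 55 54 51 50 50 49 48 48 52 65123163163143144154
165123121 87 70 59 56 57 56 56 56 56 56 55 56 55 55 55 55 55 55 53 50 50 50 50 50 50 49 48 48 49 65 99153140145154
167132 89 68 58 58 57 58 57 57 57 56 56 56 56 56 56 55 56 54 52 50 50 49 50 50 50 50 49 50 49 50 49 60 91135145153
165 97 63 54 55 55 56
[... 1737 characters left out ...]
 65 58 56 64 92108108107101 95 96 95 57 57 56 57 57 58 54 51 51 51 51 51 51 53 52
 82 83 82 82 83 79 72 78 72 69 78 60 58 57 60 91104105105105102101101 66 59 58 59 59 60 58 54 53 53 53 53 52 53 54
 79 80 81 84 84 76 55 59 62 62 61 60 61 61 62 86 99 99 99 99 98 96100 70 60 62 61 62 62 61 54 54 55 55 54 55 54 71
 85 82 83 85 86 76 54 59 62 62 61 61 61 60 59 75 86 85 82 78 76 75 81 66 61 61 63 62 64 61 55 55 55 55 54 55 60 89
 98 82 81 83 84 74 54 57 62 61 61 60 59 59 60 57 61 60 59 58 58 59 63 61 59 59 60 61 61 57 53 54 54 55 55 56 81101
 92 95 81 82 84 80 59 55 63 63 62 62 61 61 67 54 56 56 56 55 55 55 62 61 60 61 60 61 61 55 52 53 54 53 55 77 94149
[ 506.67598949 -264.15745382    4.        ]
```

Toffees are visible inside the dish and the rim hasn't moved. Next is the mat.

```bash
python3 - <<'E'
from fk2 import *
line(grasp([505,-260],-10,70),-10,38,n=20)
E
```

```text
dist 249.1 ang 17.99 rows 20 rot/row [-0.0096, -0.0001, 0.0124] q [-0.19, 0.54, 2.56, 2.79, 0.62, -1.55] g 12.2 f [-0.0, 0.7, -1.6]
[[-1.0, 12.4, -0.2], [-0.8, 12.4, -0.0], [-0.7, 12.4, 0.1], [-0.5, 12.4, 0.2], [-0.3, 12.4, 0.3], [-0.2, 12.4, 0.4], [-0.0, 12.4, 0.6], [0.1, 12.4, 0.7], [0.3, 12.4, 0.8], [0.4, 12.4, 0.9], [0.6, 12.4, 1.0], [0.7, 12.4, 1.2], [0.9, 12.4, 1.3], [1.0, 12.3, 1.4], [1.2, 12.3, 1.5], [1.3, 12.3, 1.6], [1.5, 12.2, 1.8], [1.6, 12.2, 1.9], [1.8, 12.2, 2.0], [1.9, 12.1, 2.1]]
```

```bash
python3 -m pendant '{"grip":[-1,-1,-1,-1,-1,-1,-1,-1,-1,-1,-1,-1],"linear":[[0,4,0],[-0.5,8.4,-0.2],[-1,12.4,-0.2],[-0.8,12.4,0],[-0.7,12.4,0.1],[-0.5,12.4,0.2],[-0.3,12.4,0.3],[-0.2,12.4,0.4],[0,12.4,0.6],[0.1,12.4,0.7],[0.3,12.4,0.8],[0.4,12.4,0.9]],"angular":[[0,0,0],[0,0,0],[-0.0096,-0.0001,0.0124],[-0.0096,-0.0001,0.0124],[-0.0096,-0.0001,0.0124],[-0.0096,-0.0001,0.0124],[-0.0096,-0.0001,0.0124],[-0.0096,-0.0001,0.0124],[-0.0096,-0.0001,0.0124],[-0.0096,-0.0001,0.0124],[-0.0096,-0.0001,0.0124],[-0.0096,-0.0001,0.0124]]}' | grep ee_
python3 -m pendant '{"grip":[-1,-1,-1,-1,-1,-1,-1,-1,-1,-1,-1,-1],"linear":[[0.6,12.4,1],[0.7,12.4,1.2],[0.9,12.4,1.3],[1,12.3,1.4],[1.2,12.3,1.5],[1.3,12.3,1.6],[1.5,12.2,1.8],[1.6,12.2,1.9],[0.9,8,1],[0.4,4,0.5],[0,0,0],[0,0,0]],"angular":[[-0.0096,-0.0001,0.0124],[-0.0096,-0.0001,0.0124],[-0.0096,-0.0001,0.0124],[-0.0096,-0.0001,0.0124],[-0.0096,-0.0001,0.0124],[-0.0096,-0.0001,0.0124],[-0.0096,-0.0001,0.0124],[-0.0096,-0.0001,0.0124],[-0.0096,-0.0001,0.0124],[-0.0096,-0.0001,0.0124],[0,0,0],[0,0,0]]}' | grep ee_
python3 - <<'E'
from fk2 import *
line(grasp([505,-260],-10,42),-10,38,n=8)
# mat seen in wrist picture: cork pixels around the dish
o=dict(ctrl.get_obs()); w=snap('wrist','w18.png'); h=cv2.cvtColor(w,cv2.COLOR_RGB2HSV).astype(int)
m=((h[:,:,0]>9)&(h[:,:,0]<22)&(h[:,:,1]>90)&(h[:,:,2]>130)).astype(np.uint8); m[250:]=0
n,l,s,c=cv2.connectedComponentsWithStats(cv2.morphologyEx(m,3,np.ones((5,5)))); 
for k in range(1,n):
    if s[k,4]>300:
        P_=np.array([plane('wrist',u,v,4,obs=o)[:2] for v,u in zip(*np.nonzero(l==k))]); print(s[k],P_.min(0),P_.max(0))
E
```

```text
ee_pos: [450.8, -140.7, 31.0]
ee_pos: [457.2, -250.7, 26.5]
dist 27.9 ang 0.16 rows 8 rot/row [-0.0002, 0.0003, -0.0] q [-0.75, 0.56, 2.37, 2.35, 0.49, -1.32] g 12.1 f [0.2, -0.1, -1.6]
[[-1.9, 0.1, 2.9], [-1.9, 0.1, 2.9], [-1.9, 0.1, 2.9], [-1.9, 0.1, 2.9], [-1.9, 0.1, 2.9], [-1.9, 0.1, 2.9], [-1.9, 0.1, 2.9], [-1.9, 0.1, 2.9]]Traceback (most recent call last):
  File "<stdin>", line 9, in <module>
  File "h.py", line 17, in plane
    o,d=ray(name,u,v,**k); return o+d*(z-o[2])/d[2]
        ~~~^^^^^^^^^^^^^^
  File "h.py", line 7, in ray
    p=p or P(name); f=240/np.tan(np.radians(p['vfov'])/2)
           ~^^^^^^
  File "h.py", line 5, in P
    return ctrl.camera_params(name)
           ~~~~~~~~~~~~~~~~~~^^^^^^
ValueError: time passes only in moves, steps and waits
```

```bash
python3 - <<'E'
from fk2 import *
o=dict(ctrl.get_obs()); p=P('wrist'); w=cv2.imread('pics/w18.png'); h=cv2.cvtColor(w,cv2.COLOR_BGR2HSV).astype(int)
m=((h[:,:,0]>9)&(h[:,:,0]<22)&(h[:,:,1]>90)&(h[:,:,2]>130)).astype(np.uint8); m[250:]=0
n,l,s,c=cv2.connectedComponentsWithStats(cv2.morphologyEx(m,3,np.ones((5,5))))
for k in range(1,n):
    if s[k,4]>300:
        ys,xs=np.nonzero(l==k); i=np.random.choice(len(xs),min(2000,len(xs)),False)
        P_=np.array([plane('wrist',xs[j],ys[j],4,p=p,obs=o)[:2] for j in i]); print(s[k],P_.min(0).round(),P_.max(0).round())
E
```

```text
[    0     0   149   203 11149] [ 563. -102.] [936. 203.]
[ 235    0  106   57 1068] [ 670. -320.] [ 784. -206.]
[615   0  25  27 328] [ 765. -950.] [ 871. -832.]
[ 301  147   44   44 1601] [ 518. -278.] [ 556. -248.]
[ 343  191   95   59 2158] [ 462. -330.] [ 506. -266.]
[ 225  198   75   52 1388] [ 478. -238.] [ 525. -190.]
```

The mat spans y from −330 to −190, centre −260, as planned. I'll lower the dish.

```bash
python3 -m pendant '{"grip":[-1,-1,-1,-1,-1,-1,-1,-1,-1,-1],"linear":[[-1.9,0.1,2.9],[-1.9,0.1,2.9],[-1.9,0.1,2.9],[-1.9,0.1,2.9],[-1.9,0.1,2.9],[-1.9,0.1,2.9],[-1.9,0.1,2.9],[-1.2,0.1,1.6],[0,0,0],[0,0,0]],"angular":[[0,0,0],[0,0,0],[0,0,0],[0,0,0],[0,0,0],[0,0,0],[0,0,0],[0,0,0],[0,0,0],[0,0,0]]}'
python3 -m pendant '{"grip":[-1,-1,-1],"linear":[[-0.6,0,0.8],[-0.3,0,0.4],[0,0,0]],"angular":[[0,0,0],[0,0,0],[0,0,0]]}'
```

```text
t: 30.77
ee_pos: [459.2, -252.2, 0.2]
orientation: [2.909, -0.254, 0.998]
ft_force: [0.1, 0.2, -2.5]
width: 11.7
grasp_force: 30.0
t: 31.02
ee_pos: [459.3, -252.3, -1.0]
orientation: [2.909, -0.254, 0.999]
ft_force: [0.4, -0.2, -2.9]
width: 12.0
grasp_force: 30.0
```

```bash
for k in 1 2; do python3 -m pendant '{"grip":[-1,-1,-1],"linear":[[-0.6,0,0.8],[0,0,0],[0,0,0]],"angular":[[0,0,0],[0,0,0],[0,0,0]]}' | grep -E "ee_|ft"; done
```

```text
ee_pos: [459.5, -252.3, -1.9]
ft_force: [-0.3, 0.9, -0.8]
ee_pos: [459.6, -252.3, -2.5]
ft_force: [-3.4, 0.5, 5.7]
```

```bash
python3 -m pendant '{"grip":[0,0,0,0,0,0,0,0,0,0,0,0],"linear":[[0,0,0],[0,0,0],[0,0,0],[0,0,0],[0,0,0],[0,0,0],[0,0,-8],[0,0,-20],[0,0,-30],[0,0,-30],[0,0,-20],[0,0,0]],"angular":[[0,0,0],[0,0,0],[0,0,0],[0,0,0],[0,0,0],[0,0,0],[0,0,0],[0,0,0],[0,0,0],[0,0,0],[0,0,0],[0,0,0]]}'
python3 - <<'E'
from fk2 import *
o=dict(ctrl.get_obs()); p=P('top'); print(o['qpos'].round(2)); t=snap('top','t19.png'); snap('wrist','w19.png')
h=cv2.cvtColor(t,cv2.COLOR_RGB2HSV).astype(int); roi=np.zeros(h.shape[:2],bool); roi[225:290,360:430]=1
cork=((h[:,:,2]>115)&(h[:,:,1]>90)&(h[:,:,0]<25)&roi); ys,xs=np.nonzero(cork); print('mat',xs.min(),xs.max(),ys.min(),ys.max())
print('\n'.join(''.join('%4d'%x for x in r) for r in h[234:282:3,368:424:3,2]))
E
```

```text
t: 32.52
ee_pos: [392.3, -240.5, 84.5]
orientation: [2.906, -0.254, 0.999]
ft_force: [-0.4, -0.6, -0.2]
width: 43.8
grasp_force: 0.0
[-0.88  0.35  2.47  2.02  0.46 -1.09]
mat 373 416 235 278
 122 123 121 120 126 129 129 145 139 141 142 137 139 137 142 137 132 137 140
 128 129 161 162 140 168 145 148 168 181 180 176 174 168 181 191 176 138 110
 123 124 153 159 146 155 155 120  53  45  51  70 121 171 166 159 161 105 104
 123 126 161 140 143 166  69  43  42  50  41  43  42  78 164 163 176 102 105
 120 126 151 161 154  72  63  50  55  57  53  43  43  44  76 160 183 105 108
 127 126 125 117 108  66  76  65  58  64  56  63  55  50  40 169 146 137 102
  97  93 134 112  85  82  88  65  61 112  79  63  60  53  51  80 165 139 103
  89  94 123 117  83  73  84  60  85 111 107  65  65  58  54  64 152 137 105
  88  94 115 114  96  83  59  54  86  96  72  61  67  54  61  74 147 137 137
  92  91 129 115 101  67  61  63  73 114 113  58  57  59  52 107 148 125 139
  96  91 115 122 116  85  40  58  78  73  59  58  54  58  46 126 140 126 139
  94  91 111 113 106 109  69  47  53  66  44  49  55  48 139 159 152 123 127
  89  95 129 128 124 106  98  87  68  76  70  63  65 131 150 146 139 124 125
  85  95 115 103 127 122 107 115  53  83 135 150 164 159 160 151 141 123 123
  90  94  92 120 118  94 116 132  67  89 131 159 157 161 139 167 142 126 129
  94  91  95  91  92  93  92 124  83 110  96 138 116 132 103 100 125 123 134
```

The dish stands centred on the mat with the toffees inside. I'll now shut the fingers, go above the fin and press the door down with the hand still tilted, after checking reach.

```bash
python3 - <<'E'
from fk2 import *
np.set_printoptions(suppress=True,precision=2)
f=fit();p=f.x;print(abs(f.fun[:-11]).max())
F=np.array([567,-1.6])
for tp in ([440,-150,340],[F[0]+8,F[1]-.5,335],[F[0]+8,F[1]-.5,285],[F[0]+8,F[1]-.5,230]):
    for tilt in (38,):
        rt=pose(-3.3,tilt)*FL; print(tp,tilt,*ik(np.array(tp)+rt.apply([0,0,36]),rt,np.array([np.arctan2(tp[1],tp[0]),.4,2.2,3,.4,-1.5]),p))
line([440,-150,340],-3.3,38,off=36,n=12)
E
```

```text
0.02933604388368849
[440, -150, 340] 38 [-0.55 -0.21  2.23  0.55  0.6   0.7 ] 3.965774104009977e-12
[np.float64(575.0), np.float64(-2.1), 335] 38 [-0.01 -0.01  2.07 -0.07  0.42  1.68] 1.3755637561313452e-12
[np.float64(575.0), np.float64(-2.1), 285] 38 [ 0.03  0.11  2.27  4.18  0.11 -2.54] 0.1815080016160954
[np.float64(575.0), np.float64(-2.1), 230] 38 [ 0.03  0.2   2.25  4.18  0.11 -2.54] 0.10425098132823607
dist 255.0 ang 6.73 rows 12 rot/row [0.0061, 0.0, -0.0077] q [-0.88, 0.35, 2.47, 2.03, 0.46, -1.09] g 44.2 f [-0.5, -0.3, -0.8]
[[15.1, -8.4, -12.4], [15.2, -8.3, -12.3], [15.2, -8.3, -12.3], [15.3, -8.3, -12.2], [15.3, -8.2, -12.2], [15.4, -8.2, -12.1], [15.5, -8.1, -12.1], [15.5, -8.1, -12.0], [15.6, -8.0, -12.0], [15.7, -8.0, -11.9], [15.7, -7.9, -11.9], [15.8, -7.9, -11.8]]
```

```bash
python3 - <<'E'
from fk2 import *
import fk as F0
np.set_printoptions(suppress=True,precision=2)
p=fit().x; q=np.array(ctrl.get_obs()['qpos']); rt=pose(-3.3,0)*FL
q1,e=ik(np.array([470,-90,360])+rt.apply([0,0,36]),rt,np.array([-.2,.2,1.8,0,1.1,1.5]),p); print(q,q1,e)
for tp in ([567,-1.6,330],[567,-1.6,225]): print(*ik(np.array(tp)+rt.apply([0,0,36]),rt,q1,p))
n=22
P_=[fk(q+(q1-q)*i/n,p) for i in range(n+1)]
L=[];A_=[]
for (x0,r0),(x1,r1) in zip(P_,P_[1:]):
    t0=r0*RZ;t1=r1*RZ; L.append(np.round(t0.inv().apply(x1-x0),1).tolist()); A_.append(np.round((t0.inv()*t1).as_rotvec(),3).tolist())
print(L[:11],A_[:11]);print(L[11:],A_[11:])
print([(x+ (r*RZ).apply([0,0,-36])).round().tolist() for x,r in P_[::3]])
E
```

```text
[-0.88  0.35  2.47  2.03  0.46 -1.09] [-0.21  0.06  1.78 -0.    1.3   1.41] 2.3352144707540094e-13
[-0.02  0.23  1.65  0.    1.26  1.6 ] 2.0760504901476618e-10
[-0.02  0.33  1.76  0.    1.05  1.6 ] 1.6521223130348128e-09
[[32.1, -16.1, 3.9], [29.1, -18.6, 4.1], [25.9, -20.5, 4.1], [22.5, -21.9, 4.0], [19.0, -22.6, 3.8], [15.5, -22.8, 3.5], [12.1, -22.5, 3.0], [8.8, -21.6, 2.4], [5.8, -20.2, 1.6], [3.1, -18.5, 0.6], [0.7, -16.3, -0.5]] [[0.053, 0.044, -0.01], [0.059, 0.035, -0.01], [0.063, 0.024, -0.009], [0.065, 0.013, -0.008], [0.065, 0.001, -0.007], [0.064, -0.01, -0.006], [0.06, -0.021, -0.005], [0.055, -0.032, -0.004], [0.048, -0.042, -0.002], [0.039, -0.05, 0.0], [0.029, -0.057, 0.003]]
[[-1.3, -13.8, -1.8], [-2.9, -11.2, -3.3], [-4.1, -8.3, -4.9], [-4.9, -5.3, -6.7], [-5.3, -2.3, -8.5], [-5.3, 0.7, -10.4], [-4.9, 3.7, -12.4], [-4.3, 6.5, -14.4], [-3.3, 9.3, -16.4], [-2.0, 12.0, -18.3], [-0.5, 14.5, -20.1]] [[0.018, -0.063, 0.005], [0.006, -0.066, 0.008], [-0.006, -0.068, 0.012], [-0.019, -0.068, 0.016], [-0.032, -0.065, 0.02], [-0.044, -0.061, 0.025], [-0.056, -0.055, 0.03], [-0.066, -0.046, 0.036], [-0.075, -0.037, 0.042], [-0.082, -0.026, 0.048], [-0.087, -0.014, 0.055]]
[[372.0, -238.0, 111.0], [449.0, -200.0, 158.0], [497.0, -145.0, 199.0], [514.0, -89.0, 230.0], [509.0, -50.0, 253.0], [493.0, -35.0, 273.0], [477.0, -46.0, 299.0], [470.0, -77.0, 341.0]]
```

```bash
python3 - <<'E'
from fk2 import *
np.set_printoptions(suppress=True,precision=2)
p=fit().x; q=np.array(ctrl.get_obs()['qpos'])
for yaw,tp in ((-20,[400,-200,380]),):
    rt=pose(yaw,0)*FL
    q1,e=ik(np.array(tp)+rt.apply([0,0,36]),rt,np.array([-.2,.2,1.8,0,1.1,1.5]),p); print(q,q1,e)
    n=22
    P_=[fk(q+(q1-q)*i/n,p) for i in range(n+1)]
    L=[];A_=[]
    for (x0,r0),(x1,r1) in zip(P_,P_[1:]):
        t0=r0*RZ;t1=r1*RZ; L.append(np.round(t0.inv().apply(x1-x0),1).tolist()); A_.append(np.round((t0.inv()*t1).as_rotvec(),3).tolist())
    print(L[:11],A_[:11]);print(L[11:],A_[11:])
    print([(x+ (r*RZ).apply([0,0,-36])).round().tolist()+(r*RZ).apply([0,0,1]).round(2).tolist() for x,r in P_[::3]])
E
```

```text
[-0.88  0.35  2.47  2.03  0.46 -1.09] [-0.49 -0.01  1.81 -0.    1.34  1.43] 5.4830962020006904e-09
[[31.6, -10.9, 1.7], [28.8, -13.4, 1.6], [25.6, -15.3, 1.4], [22.2, -16.7, 1.1], [18.7, -17.6, 0.7], [15.2, -17.9, 0.1], [11.7, -17.6, -0.6], [8.4, -16.8, -1.4], [5.2, -15.6, -2.4], [2.3, -13.9, -3.5], [-0.3, -11.8, -4.7]] [[0.045, 0.048, -0.0], [0.051, 0.038, -0.0], [0.055, 0.028, -0.0], [0.057, 0.016, 0.0], [0.058, 0.005, 0.001], [0.056, -0.006, 0.002], [0.053, -0.018, 0.003], [0.048, -0.028, 0.005], [0.041, -0.038, 0.007], [0.033, -0.047, 0.009], [0.023, -0.054, 0.012]]
[[-2.5, -9.4, -6.1], [-4.4, -6.8, -7.5], [-5.9, -3.9, -9.1], [-7.0, -0.8, -10.7], [-7.7, 2.3, -12.3], [-7.9, 5.5, -14.0], [-7.8, 8.7, -15.6], [-7.4, 11.8, -17.2], [-6.5, 14.9, -18.8], [-5.3, 17.9, -20.2], [-3.8, 20.7, -21.4]] [[0.012, -0.059, 0.015], [0.0, -0.063, 0.019], [-0.012, -0.064, 0.023], [-0.025, -0.064, 0.028], [-0.037, -0.062, 0.033], [-0.049, -0.057, 0.038], [-0.059, -0.051, 0.044], [-0.069, -0.043, 0.051], [-0.077, -0.034, 0.058], [-0.084, -0.023, 0.065], [-0.088, -0.012, 0.072]]
[[372.0, -238.0, 111.0, 0.61, -0.11, -0.79], [442.0, -215.0, 162.0, 0.71, 0.03, -0.7], [483.0, -177.0, 207.0, 0.72, 0.19, -0.67], [497.0, -139.0, 241.0, 0.65, 0.34, -0.68], [487.0, -114.0, 266.0, 0.51, 0.42, -0.75], [464.0, -113.0, 288.0, 0.34, 0.4, -0.85], [436.0, -138.0, 316.0, 0.18, 0.28, -0.94], [409.0, -182.0, 360.0, 0.04, 0.08, -1.0]]
```

```bash
python3 -m pendant '{"grip":[0,0,-1,-1,-1,-1,-1,-1,-1,-1,-1],"linear":[[31.6,-10.9,1.7],[28.8,-13.4,1.6],[25.6,-15.3,1.4],[22.2,-16.7,1.1],[18.7,-17.6,0.7],[15.2,-17.9,0.1],[11.7,-17.6,-0.6],[8.4,-16.8,-1.4],[5.2,-15.6,-2.4],[2.3,-13.9,-3.5],[-0.3,-11.8,-4.7]],"angular":[[0.045,0.048,0],[0.051,0.038,0],[0.055,0.028,0],[0.057,0.016,0],[0.058,0.005,0.001],[0.056,-0.006,0.002],[0.053,-0.018,0.003],[0.048,-0.028,0.005],[0.041,-0.038,0.007],[0.033,-0.047,0.009],[0.023,-0.054,0.012]]}' | grep ee_
python3 -m pendant '{"grip":[-1,-1,-1,-1,-1,-1,-1,-1,-1,-1,-1,-1],"linear":[[-2.5,-9.4,-6.1],[-4.4,-6.8,-7.5],[-5.9,-3.9,-9.1],[-7,-0.8,-10.7],[-7.7,2.3,-12.3],[-7.9,5.5,-14],[-7.8,8.7,-15.6],[-7.4,11.8,-17.2],[-6.5,14.9,-18.8],[-5.3,17.9,-20.2],[-3.8,20.7,-21.4],[0,0,0]],"angular":[[0.012,-0.059,0.015],[0,-0.063,0.019],[-0.012,-0.064,0.023],[-0.025,-0.064,0.028],[-0.037,-0.062,0.033],[-0.049,-0.057,0.038],[-0.059,-0.051,0.044],[-0.069,-0.043,0.051],[-0.077,-0.034,0.058],[-0.084,-0.023,0.065],[-0.088,-0.012,0.072],[0,0,0]]}' | grep ee_
python3 - <<'E'
from fk2 import *
line([567,-1.6,340],-3.3,0,off=36,step=30)
E
```

```text
ee_pos: [513.1, -104.2, 231.5]
ee_pos: [402.5, -200.5, 345.8]
dist 261.5 ang 16.57 rows 9 rot/row [0.0001, -0.0002, -0.0321] q [-0.49, -0.01, 1.81, -0.0, 1.34, 1.43] g 0.4 f [0.7, 1.5, 0.3]
[[9.7, -27.0, 4.6], [10.5, -26.7, 4.6], [11.4, -26.3, 4.6], [12.2, -25.9, 4.6], [13.1, -25.5, 4.6], [13.9, -25.1, 4.6], [14.7, -24.6, 4.6], [15.5, -24.2, 4.6], [16.2, -23.6, 4.6]]
```

```bash
python3 -m pendant '{"grip":[-1,-1,-1,-1,-1,-1,-1,-1,-1,-1,-1],"linear":[[9.7,-27,4.6],[10.5,-26.7,4.6],[11.4,-26.3,4.6],[12.2,-25.9,4.6],[13.1,-25.5,4.6],[13.9,-25.1,4.6],[14.7,-24.6,4.6],[15.5,-24.2,4.6],[16.2,-23.6,4.6],[0,0,0],[0,0,0]],"angular":[[0,0,-0.0321],[0,0,-0.0321],[0,0,-0.0321],[0,0,-0.0321],[0,0,-0.0321],[0,0,-0.0321],[0,0,-0.0321],[0,0,-0.0321],[0,0,-0.0321],[0,0,0],[0,0,0]]}' | grep ee_
python3 - <<'E'
from fk2 import *
line([567,-1.6,340],-3.3,0,off=36)
E
python3 -m pendant '{"grip":[-1,-1,-1,-1,-1,-1,-1],"linear":[[0,0,8],[0,0,8],[0,0,8],[0,0,8],[0,0,8],[0,0,0],[0,0,0]],"angular":[[0,0,0],[0,0,0],[0,0,0],[0,0,0],[0,0,0],[0,0,0],[0,0,0]]}'
```

```text
ee_pos: [564.5, 1.1, 299.3]
dist 6.0 ang 0.48 rows 1 rot/row [-0.0048, 0.0057, 0.0038] q [-0.02, 0.22, 1.64, 0.01, 1.28, 1.6] g 0.8 f [-0.6, 0.1, 0.4]
[[2.7, 2.5, -4.8]]
t: 36.03
ee_pos: [564.3, -1.3, 261.6]
orientation: [-3.138, 0.093, 0.002]
ft_force: [0.5, 0.1, 0.7]
width: 0.4
grasp_force: 0.0
```

```bash
python3 -m pendant '{"grip":[-1,-1,-1,-1,-1],"linear":[[-1.5,0,8],[0,0,8],[0,0,8],[0,0,8],[0,0,8]],"angular":[[0,0,0],[0,0,0],[0,0,0],[0,0,0],[0,0,0]]}'
python3 - <<'E'
from fk2 import *
snap('scene','s20.png'); s=cv2.imread('pics/s20.png').astype(int)
for z in (230,250,270): print(z,proj('scene',[567,-1.6,z]))
print([(v,s[v,320].tolist()) for v in range(196,250,2)])
E
```

```text
t: 36.45
ee_pos: [563.5, -0.9, 221.4]
orientation: [-3.138, 0.092, -0.0]
ft_force: [2.1, -0.6, 2.7]
width: 0.5
grasp_force: 1.5
230 [320.14440423 230.23615958]
250 [320.26106785 224.60778699]
270 [320.38057668 218.84214892]
[(196, [65, 68, 73]), (198, [67, 65, 66]), (200, [66, 64, 64]), (202, [62, 60, 61]), (204, [60, 58, 61]), (206, [58, 56, 60]), (208, [58, 59, 78]), (210, [58, 61, 85]), (212, [57, 60, 86]), (214, [56, 58, 84]), (216, [57, 60, 85]), (218, [58, 60, 82]), (220, [59, 61, 86]), (222, [61, 64, 93]), (224, [75, 94, 124]), (226, [95, 130, 164]), (228, [92, 126, 158]), (230, [93, 127, 159]), (232, [93, 127, 158]), (234, [98, 132, 164]), (236, [118, 147, 173]), (238, [132, 152, 168]), (240, [134, 140, 140]), (242, [134, 138, 137]), (244, [134, 138, 137]), (246, [141, 146, 146]), (248, [177, 185, 184])]
```

The fin is following the fingers down (3 N). I'll continue to the stop.

```bash
python3 -m pendant '{"grip":[-1,-1,-1,-1,-1,-1],"linear":[[-1,0,8],[-1,0,8],[0,0,8],[0,0,5],[0,0,2],[0,0,0]],"angular":[[0,0,0],[0,0,0],[0,0,0],[0,0,0],[0,0,0],[0,0,0]]}'|grep -E "ee_|ft"
for k in 1 2 3; do python3 -m pendant '{"grip":[-1,-1],"linear":[[0,0,2],[0,0,0]],"angular":[[0,0,0],[0,0,0]]}'|grep -E "ee_|ft"; done
```

```text
ee_pos: [560.2, -0.8, 190.1]
ft_force: [-1.2, -0.6, -0.4]
ee_pos: [560.5, -0.8, 188.8]
ft_force: [0.3, 0.3, -0.2]
ee_pos: [560.8, -0.8, 188.5]
ft_force: [-5.3, 0.1, 12.2]
ee_pos: [561.0, -0.8, 188.3]
ft_force: [-10.5, 0.4, 25.6]
```

The stop is reached with the tip at z≈224.5, so the door is shut. I'll lift clear, check, and hand in.

```bash
python3 -m pendant '{"grip":[-1,-1,-1,-1,-1,-1,-1,-1],"linear":[[0,0,-8],[0,0,-20],[0,0,-30],[0,0,-30],[-10,0,-20],[0,0,0],[0,0,0],[0,0,0]],"angular":[[0,0,0],[0,0,0],[0,0,0],[0,0,0],[0,0,0],[0,0,0],[0,0,0],[0,0,0]]}'
python3 - <<'E'
from fk2 import *
snap('top','t21.png'); snap('scene','s21.png')
a=cv2.imread('pics/s2.png').astype(int); s=cv2.imread('pics/s21.png').astype(int)
print([(v,a[v,320].tolist(),s[v,320].tolist()) for v in range(222,248,3)])
t=cv2.imread('pics/t21.png');u=cv2.imread('pics/t19.png'); print('dish diff',cv2.absdiff(t,u)[230:285,368:424].mean())
E
```

```text
t: 38.17
ee_pos: [550.6, -0.4, 292.1]
orientation: [-3.138, 0.092, 0.003]
ft_force: [-1.1, 0.4, -0.2]
width: 0.9
grasp_force: 0.0
[(222, [147, 141, 144], [149, 143, 146]), (225, [142, 144, 154], [151, 143, 146]), (228, [114, 158, 199], [144, 141, 148]), (231, [106, 147, 184], [117, 160, 200]), (234, [94, 127, 159], [112, 153, 194]), (237, [94, 127, 158], [96, 128, 160]), (240, [106, 137, 165], [94, 128, 159]), (243, [152, 169, 179], [103, 136, 166]), (246, [142, 147, 147], [149, 168, 181])]
dish diff 5.616883116883117
```

```bash
python3 -c "
from workcell import ctrl
print(ctrl.close_job())"
```

```text
the job is handed in; nothing more can be done
None
```

The job is handed in at about 38 s: the door was slid fully up, the toffees were caught in the dish, the dish was set down and let go at the centre of the mat, and the door was pressed shut to its stop. The chute was empty and toffees were visible in the dish, though I did not count all four, and I have no verdict back from the judge.

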